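Load the chocolate-cup carrier rim down and lock its rail

TASK

Get the chocolate cups ready for decorating: turn the cam lever of the grey carrier to free it and draw its sliding rail right back, then stand every cup lying on the table in a pocket of its own, upside down, with the open mouth down and the small foot up. With all the cups seated flat in their pockets, slide the rail fully home against them and turn the lever back to lock it, leaving the other things on the table where they are.

Things in the scene. Friction and masses are not known exactly. Their poses are not given: they have to be found in the camera images.
- cup0: Square milk-chocolate cup, 50 x 50 mm, 68 mm long: hollow body 60 mm long, 5 mm walls, open mouth at one end; at the closed end a foot 28 x 28 x 8 mm. 60 to 130 g. Origin on its long axis, 32 mm behind the mouth's rim; +x points out of the mouth, y and z square to side faces. Starts lying on a side face, mouth to the robot's left (+y, within 1 rad). May be absent.
- cup1: Same kind of cup as cup0 (same size, origin and axes, way of lying). May be absent.
- cup2: Same kind of cup as cup0 (same size, origin and axes, way of lying). May be absent.
- cup3: Same kind of cup as cup0 (same size, origin and axes, way of lying). May be absent.
- carrier: Grey plastic carrier fixed to the table: 142 x 355 mm plate, 8 mm thick, with a row of four pockets along its y axis. Origin on the table under the row's middle; -x is the front (to the robot). Back wall (inner face at x = +27 mm), end walls and dividers stand 12 mm above the plate; pockets 62 mm wide, 70 mm apart; dividers reach to x = -21 mm. The rail closes the front.
- pocket0 (a point): Middle of the floor of pocket 0 (0 is the one next to the lever, 3 the farthest along +y of the carrier), 8 mm above the table, with the rail home; axes as the carrier. With the rail back there are up to 40 mm more room towards the front.
- pocket1 (a point): Middle of the floor of pocket 1 (0 is the one next to the lever, 3 the farthest along +y of the carrier), 8 mm above the table, with the rail home; axes as the carrier. With the rail back there are up to 40 mm more room towards the front.
- pocket2 (a point): Middle of the floor of pocket 2 (0 is the one next to the lever, 3 the farthest along +y of the carrier), 8 mm above the table, with the rail home; axes as the carrier. With the rail back there are up to 40 mm more room towards the front.
- pocket3 (a point): Middle of the floor of pocket 3 (0 is the one next to the lever, 3 the farthest along +y of the carrier), 8 mm above the table, with the rail home; axes as the carrier. With the rail back there are up to 40 mm more room towards the front.
- rail (a joint): Sliding rail, an aluminium bar (12 x 300 mm, top 20 mm above the table) in front of the pockets: 0 m home (pockets then 54 mm deep), 0.040 m drawn fully back (along the carrier's -x). About 2 N to move. Coming home it pushes cups to the back wall. It can be drawn back only with the lever free.
- rail_grip (a point): On the middle line of the rail's black upright grip, 46 mm above the table: a block 20 mm (carrier x) by 36 mm (carrier y) whose top is 60 mm above the table; a low foot joins it to the bar behind. Moves with the rail.
- lever (a joint): Cam lever at the pocket 0 end of the carrier, turning about a vertical axis: 0 rad locked (its cam blocks a lug on the rail), 1.4 rad fully free; grows counter-clockwise seen from above. About 0.12 N m to turn, stays where left, end stops at 0 and 1.4. Turned towards 0 it also pushes the last millimetres of the rail home.
- lever_hinge (a point): On the lever's vertical turning axis, 55 mm above the table.
- lever_grip (a point): On the middle line of the lever's upright black round knob (18 mm diameter, from 26 to 68 mm above the table), 55 mm above the table, 80 mm from the turning axis. The arm below it is 14 mm wide and its top is 34 mm above the table. Moves with the lever.
- dish: Bystander: small white ceramic dish, 52 mm across, 35 mm high, among the cups; origin under its centre.
- shoe: Bystander: cream chocolate high-heeled shoe, about 200 mm long and 125 mm high; origin on the table under its middle.
- jar: Bystander: amber jar with steel lid, 70 mm across, 85 mm high; origin under its centre.
- spatula: Bystander: spatula lying flat; origin on the table under its middle.
- scraper: Bystander: steel bench scraper with black handle lying flat, 75 x 110 mm, 16 mm high; origin on the table under the middle of its blade.
- bowl: Bystander: steel bowl, 120 mm across, 60 mm high; origin under its centre.
Things that resemble listed ones, but are neither listed nor needed, are in the scene too. Leave any blue, purple or turquoise look-alike of the cup1 alone.

How it is judged:
By the outcome, as a careful person would: the job done as asked, in the order asked, and still so for the second after the job is handed in, with the robot touching nothing.
Of cup0, cup1, cup2, cup3 only 2 to 4 are there at a start; the rules pass over those that are not, and their reading is None.
At some moment in a run one of cup0, cup1, cup2, cup3 may be knocked a few centimetres aside while the robot is not near it.
Once in a run the grip may slacken for a moment while it holds something.
It also fails if it takes over 210 s, if anything falls off the work surface, if the arm or the gripper's body presses on something with over 40 N, if the wrist force passes 120 N, or if a joint passes its speed limit or range.

ROBOT

A 7-joint arm with a two-finger parallel gripper is mounted at the origin on the work surface. World frame = base frame: x ahead of the robot, y to its left, z up, the work surface at z = 0. Lengths are in m, angles in rad, forces in N, time in s.
With the tool pointing down it reaches from about 0.35 to 0.9 m from the base axis. Payload 8.1 kg.
Tool frame: the origin (TCP) lies midway between the tips of the shut fingers; the grasp point (between the pads) lies 19 mm behind it; z points along the fingers, y is the direction in which the jaws open and shut (so a half turn about z gives the same grasp; the last joint's range is limited). The gripper opens to 92 mm and grips with 3 to 60 N. Pads are 19 mm wide; open, the fingers measure 130 mm over their backs; the gripper's body (75 mm by 190 mm) begins 47 mm behind the grasp point.
Start: joints at [1.051, 0.434, 0.025, 1.573, -0.012, 1.134, -0.075], TCP at [0.253, -0.572, 0.227] pointing down, gripper open.
Joint ranges: [-2.62, 2.62], [-0.44, 2.09], [-1.27, 1.32], [0.08, 2.57], [-1.32, 4.46], [0.12, 2], [-2.74, 2.74]. Speed limits (rad/s): [2.22, 2.22, 3.01, 3.01, 3.14, 3.14, 3.14].

INTERFACE

Orientations are given as a rotation vector (axis times angle).
In Python, from cell import arm gives the robot as it stands. The module is installed in compiled form; this text tells all that it offers.
- The arm moves only by the tool jog_arm, never from a script. Its argument "increments" is a list of rows, each an object with "slide": the shift along the tool's x, y, z in mm, a list of three; "roll": the turn about the tool's z in rad; "gripper": the opening, from 0 (shut) to 1 (fully open). In form: [{"slide": [x, y, z], "roll": roll, "gripper": gripper}, ...]. A call has exactly 10 rows; each row is the pose to reach, as a shift and turn from the pose commanded when the call began, along the tool's axes at that moment; what a row does not reach only later rows make up. A row lasts 1/12 s, in which the tool goes at most 41.7 mm and 7.16 degrees, less where a joint would pass 70% of its speed; a pose out of reach is approached as far as the arm can. A call with a gripper value outside its range is refused whole. The fingers move at their own pace and stop on an object; "newtons" is the grip in N (left out, the last holds). Time passes only in rows, so rows that repeat a pose let the fingers close, or fill a call up. It gives the time, the measured TCP pose, the force and the opening at its end, in the units of the state.
- arm.observe(): the state, without advancing time (a new reading comes with each control period).
- arm.get_image(name): name is "scene" or "top" or "wrist"; returns a dict with "frame" (420x560x3 uint8, blue, green, red), "depth" (420x560 float32, m along the optical axis (not along the pixel's ray), 0 where there is no reading), "intrinsics" (3x3 intrinsics, pixels), "dist_coeffs" ([k1, k2, p1, p2, k3] as OpenCV has them; the pictures are not rectified), "R" (3x3) and "t" (3): a world point X has camera coordinates R X + t; the wrist camera has in their place "hand_eye" (4x4, takes a point from camera to tool coordinates, whose origin is the TCP and whose axes are the flange's). Camera axes: x right, y down, z forward; pixel columns grow to the right and rows downward; lengths in m; the calibration is good to about 2 mm. A picture is of the moment at which its call begins: read the wrist's pose just before it.
- arm.sign_off(): hands the job in, once; it reports no verdict.
The state is a dict: "clock": time; "joints": joint angles; "dq": joint speeds; "joint_efforts": joint torques, N m; "position": TCP position; "ee_rot": TCP orientation; "force": force on the tool from outside, world axes, zero at the start; "ft_torque": the same for the moment, N m; "width": opening from 0.0 (shut) to 1.0 (fully open).
Only numpy, scipy, OpenCV 4.12 (cv2) and the standard library are available. Lean on these libraries where they do the work, as an engineer would, in place of code of your own. Each camera call takes 0.05 s, during which the arm holds its last target.

## Working session

There is one attempt and no reset: what is moved stays moved. The work goes in short steps, Python scripts to look and compute and a tool call to move; the robot and the scene stay as the last step left them, time stands still between calls to the robot, and variables do not carry over. Pictures are saved under pics/ and viewed, and the job is handed in when it is done.

Besides the shell and the picture viewer there is one more tool, called in YAML: its name, and indented under it one key for each argument. jog_arm: Moves the arm, as the interface text tells. Its arguments: {"type":"object","properties":{"increments":{"type":"array"},"newtons":{"type":"number"}},"required":["increments"]}

```bash
mkdir -p pics; ls; cat > h.py <<'E'
import numpy as np, cv2, pickle
from cell import arm
from scipy.spatial.transform import Rotation as Ro
def snap(name,tag):
    s=arm.observe(); im=arm.get_image(name); cv2.imwrite(f'pics/{tag}.png',im['frame'])
    im['state']=s; pickle.dump(im,open(f'pics/{tag}.pkl','wb')); return im
def load(tag): return pickle.load(open(f'pics/{tag}.pkl','rb'))
def world(im):
    d=im['depth'];h,w=d.shape;K=im['intrinsics']
    u,v=np.meshgrid(np.arange(w),np.arange(h))
    p=cv2.undistortPoints(np.stack([u,v],-1).reshape(-1,1,2).astype(float),K,im['dist_coeffs']).reshape(h,w,2)
    P=np.dstack([p,np.ones((h,w))])*d[...,None]
    if 'R' in im and im.get('R') is not None: W=(P-np.array(im['t']).ravel())@np.array(im['R'])
    else:
        s=im['state'];H=np.array(im['hand_eye']);T=P@H[:3,:3].T+H[:3,3]
        W=T@Ro.from_rotvec(s['ee_rot']).as_matrix().T+np.array(s['position'])
    W[d<=0]=np.nan
    return W
def st():
    s=arm.observe(); R=Ro.from_rotvec(s['ee_rot']).as_matrix()
    print('t',round(s['clock'],2),'p',np.round(s['position'],4),'toolx',np.round(R[:,0],3),'tooly',np.round(R[:,1],3),'z',np.round(R[:,2],3),'F',np.round(s['force'],1),'w',round(s['width'],3),'q',np.round(s['joints'],2))
    return s,R
E
python3 - <<'E'
from h import *
for n in ['scene','top']: 
    im=snap(n,n+'0'); print(n, im['intrinsics'],im['R'],im['t'])
st()
E
```

```text
pics
scene [[464.36350412   0.         277.17822867]
 [  0.         464.36350412 212.30218507]
 [  0.           0.           1.        ]] [[ 5.36933196e-01  8.43624762e-01  6.53785982e-05]
 [ 6.18022151e-01 -3.93293464e-01 -6.80712033e-01]
 [-5.74239814e-01  3.65537293e-01 -7.32551107e-01]] [-0.28148463 -0.2944683   1.71126093]
top [[509.91142786   0.         278.64295306]
 [  0.         509.91142786 209.84899038]
 [  0.           0.           1.        ]] [[-0.00219397 -0.99998523  0.00497333]
 [-0.9787055   0.00112641 -0.20526633]
 [ 0.2052577  -0.00531778 -0.97869352]] [0.00319335 0.53038559 1.5962257 ]
t 0.1 p [ 0.2528 -0.5711  0.226 ] toolx [ 0.914  0.405 -0.   ] tooly [ 0.405 -0.914 -0.001] z [-0.001  0.001 -1.   ] F [ 0.7 -0.  -0. ] w 1.0 q [ 1.05  0.44  0.02  1.57 -0.01  1.13 -0.08]
```

View pics/scene0.png

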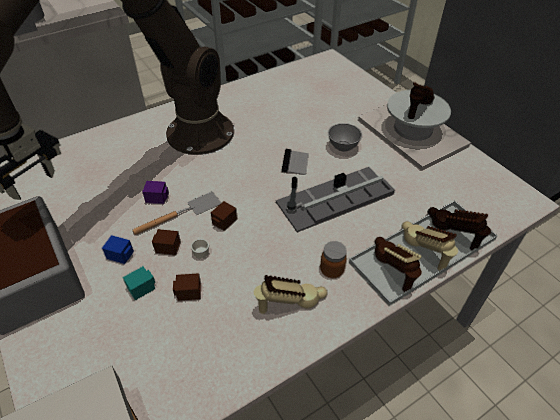

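View pics/top0.png

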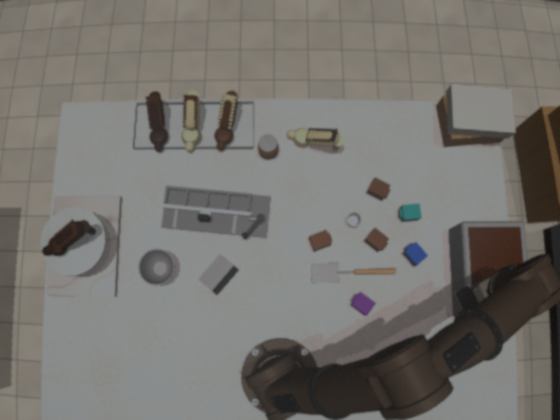

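The scene view shows three brown cups at about (224,215), (166,241) and (187,287), with blue, purple and turquoise look-alikes nearby. The carrier is at about (335,195). In the top view the cups are at about (320,241), (376,240) and (379,188). The dish is at (353,220), the lever knob near (258,222) and the rail grip near (204,217). Next I'll measure positions.

```bash
python3 - <<'E'
from h import *
im=load('top0');W=world(im);f=im['frame']
hsv=cv2.cvtColor(f,cv2.COLOR_BGR2HSV)
for n,(u,v) in dict(c0=(320,241),c1=(376,240),c2=(379,188),dish=(353,220),railgrip=(204,217),knob=(258,219),purple=(363,303),carr=(216,210),jar=(268,145)).items():
    print(n,np.round(W[v,u],3),hsv[v,u])
cv2.imwrite('pics/carr.png',cv2.resize(f[175:255,150:290],None,fx=5.5,fy=5.5,interpolation=cv2.INTER_CUBIC))
cv2.imwrite('pics/cups.png',cv2.resize(f[165:320,295:435],None,fx=3.8,fy=3.8,interpolation=cv2.INTER_CUBIC))
im=load('scene0');f=im['frame']
cv2.imwrite('pics/carr_s.png',cv2.resize(f[150:240,265:405],None,fx=5.5,fy=5.5,interpolation=cv2.INTER_CUBIC))
E
```

```text
c0 [ 0.428 -0.13   0.055] [10 93 93]
c1 [ 0.432 -0.313  0.045] [ 9 96 88]
c2 [ 0.606 -0.331  0.045] [11 98 86]
dish [ 0.507 -0.247  0.002] [109  14 147]
railgrip [0.505 0.243 0.065] [ 0  5 50]
knob [0.504 0.07  0.033] [105   8  68]
purple [ 0.23  -0.265  0.046] [139 118 110]
carr [0.537 0.21  0.021] [110  11 141]
jar [0.743 0.037 0.08 ] [165   4 120]
```

View pics/carr.png

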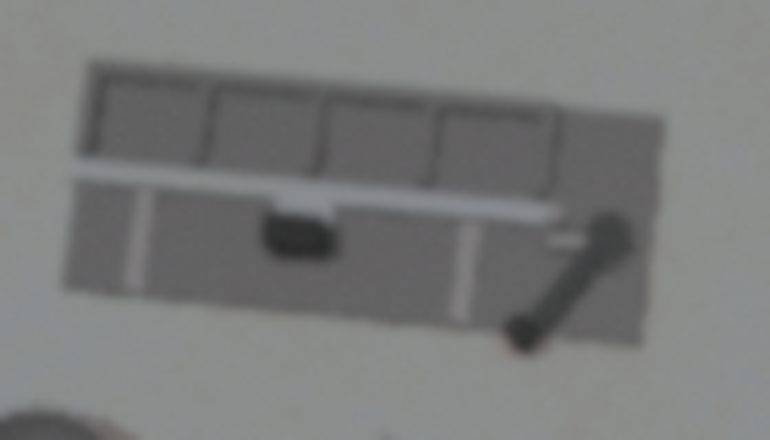

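View pics/cups.png

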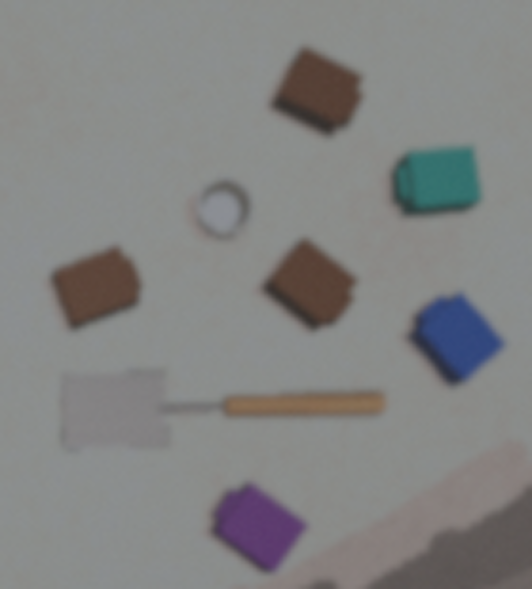

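View pics/carr_s.png

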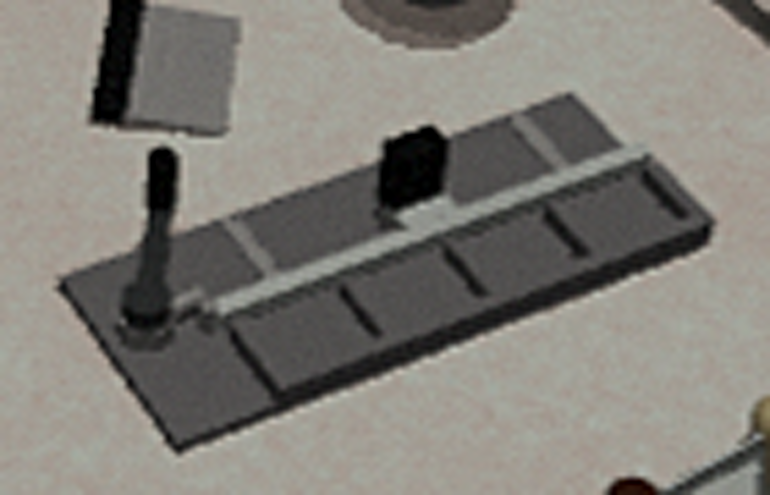

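The carrier crop shows plate corners at about (665,117), (640,345) and (65,290), the lever hinge near (607,237), the knob top near (522,332) and the grip near (300,233). All three brown cups have their feet towards the image right, so their mouths point towards +y.

```bash
cat >> h.py <<'E'
def ray(im,u,v,z):
    p=cv2.undistortPoints(np.array([[[u,v]]],float),im['intrinsics'],im['dist_coeffs'])[0,0]
    R=np.array(im['R']);t=np.array(im['t']).ravel(); o=-R.T@t; d=R.T@np.array([p[0],p[1],1.])
    return o+d*(z-o[2])/d[2]
def proj(im,X):
    R=np.array(im['R']);t=np.array(im['t']).ravel()
    return cv2.projectPoints(np.atleast_2d(X).astype(float),cv2.Rodrigues(R)[0],t,im['intrinsics'],im['dist_coeffs'])[0][:,0]
E
python3 - <<'E'
from h import *
im=load('top0');W=world(im);f=im['frame']
def q(cx,cy,z,n):
    p=ray(im,150+cx/5.5,175+cy/5.5,z);print(n,np.round(p,4));return p
a=q(665,117,.008,'BR');b=q(640,345,.008,'FR');c=q(65,290,.008,'FL');d=q(88,62,.020,'BLtop')
q(607,235,.034,'hinge');q(522,330,.068,'knob');q(300,228,.06,'grip top')
print(np.linalg.norm(a-b),np.linalg.norm(b-c),(c-b)/np.linalg.norm(c-b))
# cups: brown mask on depth
hsv=cv2.cvtColor(f,cv2.COLOR_BGR2HSV)
m=((hsv[...,0]<16)&(hsv[...,1]>70)&(hsv[...,2]<125)).astype(np.uint8)
m[:,:295]=0;m[:165]=0;m[270:]=0;m[:,430:]=0
n,l,s,ce=cv2.connectedComponentsWithStats(m)
for i in range(1,n):
    if s[i,4]>50:
        P=W[(l==i)]; P=P[P[:,2]>.04]; print(i,s[i],len(P),np.round(np.nanmean(P,0),4),np.round(np.nanstd(P,0),4))
E
```

```text
BR [0.5868 0.0279 0.008 ]
FR [0.4464 0.0427 0.008 ]
FL [0.4797 0.3921 0.008 ]
BLtop [0.6193 0.3815 0.02  ]
hinge [0.5085 0.062  0.034 ]
knob [0.446  0.1099 0.068 ]
grip top [0.5078 0.2417 0.06  ]
0.14115880131952022 0.3510021807046131 [0.09494322 0.99548269 0.        ]
1 [369 179  20  18 230] 221 [ 0.606  -0.33    0.0491] [0.0137 0.0157 0.0035]
2 [367 229  20  21 250] 240 [ 0.4344 -0.3158  0.0495] [0.0145 0.015  0.0039]
3 [310 231  21  19 259] 253 [ 0.4323 -0.1309  0.0494] [0.0134 0.0167 0.004 ]
```

jog_arm:
  increments:
    - {"slide": [0, 0, -40], "roll": 0.1, "gripper": 1}
    - {"slide": [25, -30, -80], "roll": 0.2, "gripper": 1}
    - {"slide": [50, -58, -110], "roll": 0.3, "gripper": 1}
    - {"slide": [75, -88, -130], "roll": 0.4, "gripper": 1}
    - {"slide": [100, -117, -140], "roll": 0.51, "gripper": 1}
    - {"slide": [126, -146, -150], "roll": 0.51, "gripper": 1}
    - {"slide": [152, -175, -155], "roll": 0.51, "gripper": 1}
    - {"slide": [178, -205, -160], "roll": 0.51, "gripper": 1}
    - {"slide": [203, -234, -165], "roll": 0.51, "gripper": 1}
    - {"slide": [228, -263, -170], "roll": 0.51, "gripper": 1}

```text
clock: 0.93
position: [0.3527, -0.244, 0.3959]
ee_rot: [3.138, -0.146, -0.0]
force: [1.9, -0.8, 0.1]
width: 1.001
```

```bash
cat >> h.py <<'E'
def go(target,ang=None):
    """print tool-frame shift (mm) to world target and roll to have tool y at ang (deg, mod 180)"""
    s,R=st(); d=R.T@(np.array(target)-s['position'])*1000
    r=0
    if ang is not None:
        a=np.degrees(np.arctan2(R[1,1],R[0,1])); w=(ang-a+90)%180-90; r=-np.radians(w)
    print('slide',np.round(d,1),'roll',round(r,3),'n',np.linalg.norm(d)/41.7)
E
python3 -c "
from h import *
go([.47,.17,.40],-95.4)"
```

```text
t 0.93 p [ 0.3527 -0.244   0.3959] toolx [ 0.996 -0.093 -0.   ] tooly [-0.093 -0.996  0.   ] z [-0. -0. -1.] F [ 1.9 -0.8  0.1] w 1.001 q [ 0.58  0.01 -0.1   1.71  0.    1.42 -1.18]
slide [  78.2 -423.1   -4.2] roll 0.001 n 10.319441857193185
```

jog_arm:
  increments:
    - {"slide": [8, -41, 0], "roll": 0, "gripper": 1}
    - {"slide": [16, -81, 0], "roll": 0, "gripper": 1}
    - {"slide": [24, -121, 0], "roll": 0, "gripper": 1}
    - {"slide": [32, -161, 0], "roll": 0, "gripper": 1}
    - {"slide": [40, -201, 0], "roll": 0, "gripper": 1}
    - {"slide": [48, -241, 0], "roll": 0, "gripper": 1}
    - {"slide": [56, -281, 0], "roll": 0, "gripper": 1}
    - {"slide": [64, -320, 0], "roll": 0, "gripper": 1}
    - {"slide": [72, -360, 0], "roll": 0, "gripper": 1}
    - {"slide": [72, -360, 0], "roll": 0, "gripper": 1}

```text
clock: 1.77
position: [0.458, 0.1136, 0.3952]
ee_rot: [-3.135, 0.132, 0.001]
force: [-0.6, -0.2, 0.3]
width: 1.0
```

```bash
python3 -c "
from h import *
im=snap('wrist','w1');st();print(im['hand_eye'],im['intrinsics'])"
```

```text
t 1.82 p [0.4578 0.1099 0.3951] toolx [ 0.996 -0.086 -0.002] tooly [-0.086 -0.996 -0.002] z [-0.001  0.002 -1.   ] F [-0.  -1.3  0.5] w 1.002 q [ 0.12  0.12 -0.52  1.6   0.06  1.43 -2.07]
[[-8.25950250e-04 -9.52991198e-01 -3.02996854e-01  8.28680467e-02]
 [ 9.99999652e-01 -8.22147134e-04 -1.40103700e-04  3.83102228e-04]
 [-1.15590402e-04 -3.02996865e-01  9.52991546e-01 -1.58457457e-01]
 [ 0.00000000e+00  0.00000000e+00  0.00000000e+00  1.00000000e+00]] [[319.99493839   0.         280.92593227]
 [  0.         319.99493839 209.97024416]
 [  0.           0.           1.        ]]
```

View pics/w1.png

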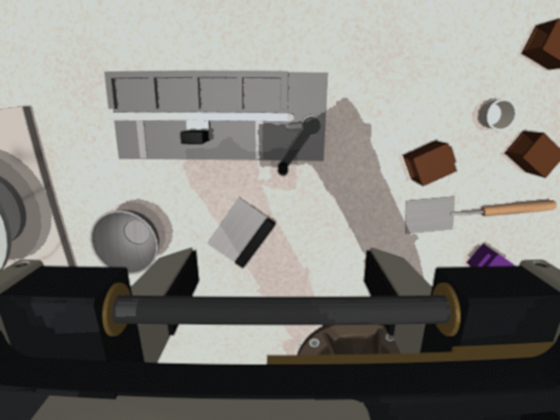

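The wrist view shows the carrier with plate corners at about (328,73), (325,161) and (118,158). The knob is at (283,169), the hinge at (312,125) and the rail grip at (195,136).

```bash
cat >> h.py <<'E'
def cam(im):
    """give wrist image R,t"""
    if 'R' in im and im['R'] is not None: return im
    s=im['state'];H=np.array(im['hand_eye']);Rt=Ro.from_rotvec(s['ee_rot']).as_matrix()
    Rw=Rt@H[:3,:3]; o=Rt@H[:3,3]+np.array(s['position']); im['R']=Rw.T; im['t']=-Rw.T@o; return im
E
python3 - <<'E'
from h import *
im=cam(load('w1'));
cv2.imwrite('pics/w1c.png',cv2.resize(im['frame'][60:185,95:340],None,fx=3.2,fy=3.2,interpolation=cv2.INTER_CUBIC))
for n,u,v,z in [('BR',328,73,.008),('FR',325,161,.008),('FL',118,158,.008),('knob',283,169,.068),('hinge',312,125,.034),('grip',195,134,.06),('cup',430,158,.05),('railR',293,117,.02)]:
    print(n,np.round(ray(im,u,v,z),4))
# carrier model from top: yaw -.095, center
E
```

```text
BR [0.5893 0.0283 0.008 ]
FR [0.4487 0.0399 0.008 ]
FL [0.4854 0.3965 0.008 ]
knob [0.4518 0.1119 0.068 ]
hinge [0.5118 0.0609 0.034 ]
grip [0.5154 0.2407 0.06  ]
cup [ 0.4475 -0.1228  0.05  ]
railR [0.5261 0.0894 0.02  ]
```

View pics/w1c.png

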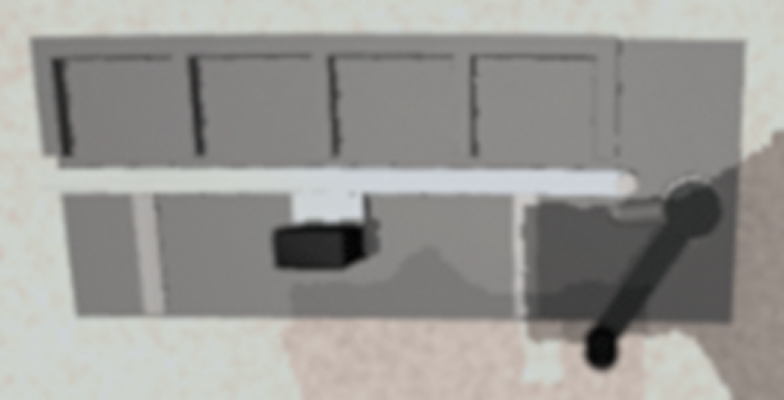

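```bash
python3 -c "
from h import *
go([.449,.111,.11],-95.4)"
```

```text
t 1.82 p [0.4578 0.1099 0.3951] toolx [ 0.996 -0.086 -0.002] tooly [-0.086 -0.996 -0.002] z [-0.001  0.002 -1.   ] F [-0.  -1.3  0.5] w 1.002 q [ 0.12  0.12 -0.52  1.6   0.06  1.43 -2.07]
slide [-8.400e+00  1.000e-01  2.851e+02] roll 0.008 n 6.840042255801164
```

jog_arm:
  increments:
    - {"slide": [-1, 0, 40], "roll": 0, "gripper": 1}
    - {"slide": [-2, 0, 80], "roll": 0, "gripper": 1}
    - {"slide": [-4, 0, 120], "roll": 0, "gripper": 1}
    - {"slide": [-6, 0, 160], "roll": 0, "gripper": 1}
    - {"slide": [-8, 0, 200], "roll": 0, "gripper": 1}
    - {"slide": [-8, 0, 235], "roll": 0, "gripper": 1}
    - {"slide": [-8, 0, 265], "roll": 0, "gripper": 1}
    - {"slide": [-8, 0, 280], "roll": 0, "gripper": 1}
    - {"slide": [-8, 0, 285], "roll": 0, "gripper": 1}
    - {"slide": [-8, 0, 285], "roll": 0, "gripper": 1}

```text
clock: 2.65
position: [0.4493, 0.1053, 0.1097]
ee_rot: [3.137, -0.148, -0.004]
force: [-0.3, -0.5, 0.8]
width: 0.999
```

```bash
python3 -c "
from h import *
im=snap('wrist','w2');go([.449,.111,.042],-95.4)
im=cam(im)
cv2.circle(im['frame'],tuple(int(a) for a in proj(im,[.449,.111,.068])[0]),4,(0,0,255),1)
cv2.imwrite('pics/w2.png',im['frame'])"
```

```text
t 2.7 p [0.4501 0.1058 0.1109] toolx [ 0.996 -0.094 -0.   ] tooly [-0.094 -0.996  0.   ] z [-0.001 -0.    -1.   ] F [-0.1  0.  -0. ] w 1.0 q [ 0.04  0.37 -0.49  2.06  0.24  0.77 -2.26]
slide [-1.5 -5.1 68.9] roll 0.0 n 1.657202005555268
```

View pics/w2.png

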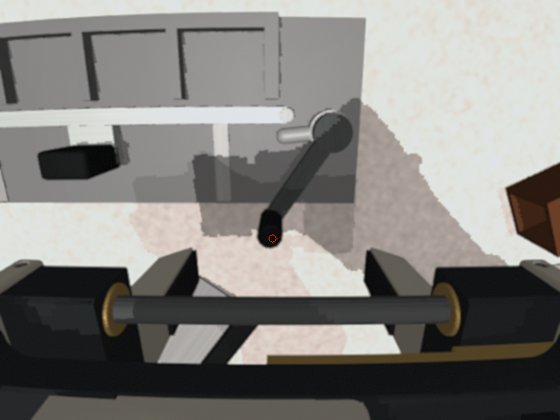

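The red projection sits on the knob, at (271,238), so the estimate holds. Next I'll descend and grip it.

jog_arm:
  increments:
    - {"slide": [-1, -3, 25], "roll": 0, "gripper": 1}
    - {"slide": [-1, -5, 50], "roll": 0, "gripper": 1}
    - {"slide": [-1, -5, 65], "roll": 0, "gripper": 1}
    - {"slide": [-1, -5, 69], "roll": 0, "gripper": 0.6}
    - {"slide": [-1, -5, 69], "roll": 0, "gripper": 0.1}
    - {"slide": [-1, -5, 69], "roll": 0, "gripper": 0.1}
    - {"slide": [-1, -5, 69], "roll": 0, "gripper": 0.1}
    - {"slide": [-1, -5, 69], "roll": 0, "gripper": 0.1}
    - {"slide": [-1, -5, 69], "roll": 0, "gripper": 0.1}
    - {"slide": [-1, -5, 69], "roll": 0, "gripper": 0.1}
  newtons: 15

```text
clock: 3.53
position: [0.4499, 0.1114, 0.0423]
ee_rot: [-3.138, 0.147, -0.002]
force: [-0.3, 0.3, -0.6]
width: 0.538
```

```bash
python3 -c "
from h import *
s,R=st()
print(ray(cam(load('w2')),332,130,.034))
h=np.array([.5105,.0612]);k=s['position'][:2];r=k-h;print(np.linalg.norm(r),np.degrees(np.arctan2(r[1],r[0])))
r=r*.08/np.linalg.norm(r)
for a in np.linspace(0.14,1.4,10):
  c,sn=np.cos(a),np.sin(a); d=np.array([c*r[0]-sn*r[1],sn*r[0]+c*r[1]])-r; print(np.round(R.T[:2,:2]@d*1000,1))
"
```

```text
t 3.53 p [0.4499 0.1114 0.0423] toolx [ 0.996 -0.093  0.001] tooly [-0.093 -0.996 -0.   ] z [ 0.001  0.    -1.   ] F [-0.3  0.3 -0.6] w 0.538 q [-0.03  0.48 -0.43  2.13  0.34  0.6  -2.36]
[0.5137289  0.06205955 0.034     ]
0.07868482701011671 140.3330695878031
[-5.6  9.7]
[-9.9 20. ]
[-12.6  30.9]
[-13.9  42. ]
[-13.5  53.2]
[-11.6  64.2]
[-8.2 74.9]
[-3.3 84.9]
[ 2.9 94.2]
[ 10.4 102.5]
```

jog_arm:
  increments:
    - {"slide": [0, 0, 0], "roll": 0, "gripper": 0.1}
    - {"slide": [0, 0, 0], "roll": 0, "gripper": 0.1}
    - {"slide": [0, 0, 0], "roll": 0, "gripper": 0.1}
    - {"slide": [0, 0, 0], "roll": 0, "gripper": 0.1}
    - {"slide": [0, 0, 0], "roll": 0, "gripper": 0.1}
    - {"slide": [0, 0, 0], "roll": 0, "gripper": 0.1}
    - {"slide": [0, 0, 0], "roll": 0, "gripper": 0.1}
    - {"slide": [-3, 5, 0], "roll": 0, "gripper": 0.1}
    - {"slide": [-5.5, 10, 0], "roll": 0, "gripper": 0.1}
    - {"slide": [-5.5, 10, 0], "roll": 0, "gripper": 0.1}

```text
clock: 4.37
position: [0.4416, 0.1024, 0.0416]
ee_rot: [-3.138, 0.144, 0.002]
force: [-6.2, 4.4, 2.5]
width: 0.192
```

jog_arm:
  increments:
    - {"slide": [-4.5, 10, 0], "roll": 0, "gripper": 0.1}
    - {"slide": [-7, 21, 0], "roll": 0, "gripper": 0.1}
    - {"slide": [-8.5, 32, 0], "roll": 0, "gripper": 0.1}
    - {"slide": [-8, 43, 0], "roll": 0, "gripper": 0.1}
    - {"slide": [-6, 54, 0], "roll": 0, "gripper": 0.1}
    - {"slide": [-3, 65, 0], "roll": 0, "gripper": 0.1}
    - {"slide": [2, 75, 0], "roll": 0, "gripper": 0.1}
    - {"slide": [8.5, 84, 0], "roll": 0, "gripper": 0.1}
    - {"slide": [16, 92, 0], "roll": 0, "gripper": 0.1}
    - {"slide": [17, 94, 0], "roll": 0, "gripper": 0.1}

```text
clock: 5.2
position: [0.4488, 0.0116, 0.0413]
ee_rot: [-3.133, 0.14, 0.007]
force: [-15.5, 31.7, 8.9]
width: 0.278
```

```bash
python3 -c "
from h import *
s,R=st()
h=np.array([.5115,.0615]);k=s['position'][:2];r=k-h;print(np.linalg.norm(r),np.degrees(np.arctan2(r[1],r[0])))
"
```

```text
t 5.2 p [0.4488 0.0116 0.0413] toolx [ 0.996 -0.089 -0.005] tooly [-0.089 -0.996 -0.005] z [-0.004  0.006 -1.   ] F [-15.5  31.7   8.9] w 0.278 q [ 0.2   0.46 -0.44  2.16  0.34  0.59 -2.14]
0.08010797945809255 -141.48083592135913
```

jog_arm:
  increments:
    - {"slide": [-1, -3, 0], "roll": 0, "gripper": 0.6}
    - {"slide": [-1, -3, 0], "roll": 0, "gripper": 0.6}
    - {"slide": [-1, -3, 0], "roll": 0, "gripper": 0.6}
    - {"slide": [-1, -3, 0], "roll": 0, "gripper": 0.6}
    - {"slide": [-1, -3, 0], "roll": 0, "gripper": 0.6}
    - {"slide": [-1, -3, -25], "roll": 0, "gripper": 0.6}
    - {"slide": [-1, -3, -60], "roll": 0, "gripper": 0.7}
    - {"slide": [0, -40, -80], "roll": 0, "gripper": 0.8}
    - {"slide": [0, -80, -80], "roll": 0, "gripper": 0.8}
    - {"slide": [0, -80, -80], "roll": 0, "gripper": 0.8}

```text
clock: 6.03
position: [0.4609, 0.0943, 0.1241]
ee_rot: [-3.133, 0.136, -0.009]
force: [0.6, 0.9, 0.6]
width: 0.792
```

```bash
python3 -c "
from h import *
im=cam(snap('wrist','w3'));go([.51,.241,.11],-95.4)
print(proj(im,[.51,.241,.06]))"
```

```text
t 6.08 p [0.4598 0.0905 0.1229] toolx [ 0.996 -0.088  0.003] tooly [-0.088 -0.996 -0.003] z [ 0.003  0.002 -1.   ] F [-0.3 -0.9 -0.9] w 0.797 q [ 0.11  0.36 -0.52  2.04  0.25  0.8  -2.22]
slide [  36.8 -154.2   13.4] roll 0.007 n 3.8162640313965763
[[ 75.44496057 178.86937202]]
```

View pics/w3.png

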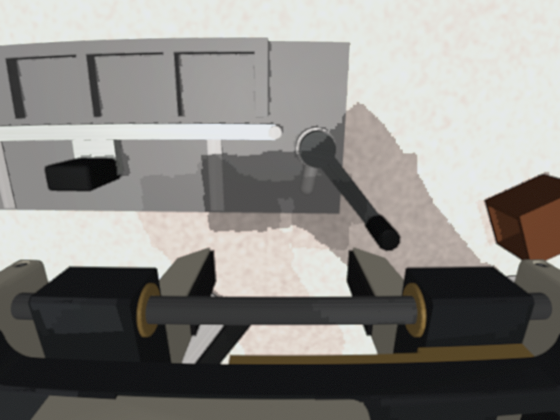

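The lever now points to the lower right, with the knob at (388,235), so it is at its free end. The grip top is at about (75,174). Next is the rail.

jog_arm:
  increments:
    - {"slide": [9, -40, 0], "roll": 0, "gripper": 0.8}
    - {"slide": [18, -79, 0], "roll": 0, "gripper": 0.8}
    - {"slide": [27, -118, 0], "roll": 0, "gripper": 0.8}
    - {"slide": [36, -150, 0], "roll": 0, "gripper": 0.8}
    - {"slide": [36, -154, 13], "roll": 0, "gripper": 0.8}
    - {"slide": [36, -154, 40], "roll": 0, "gripper": 0.8}
    - {"slide": [36, -154, 40], "roll": 0, "gripper": 0.8}
    - {"slide": [36, -154, 40], "roll": 0, "gripper": 0.8}
    - {"slide": [36, -154, 40], "roll": 0, "gripper": 0.8}
    - {"slide": [36, -154, 40], "roll": 0, "gripper": 0.8}

```text
clock: 6.92
position: [0.5096, 0.2358, 0.0828]
ee_rot: [-3.138, 0.148, -0.002]
force: [-0.4, 0.1, -0.0]
width: 0.797
```

```bash
python3 -c "
from h import *
im=cam(snap('wrist','w4'));go([.51,.241,.034],-95.4)
print(proj(im,[.51,.241,.06]))"
```

```text
t 6.97 p [0.5097 0.2361 0.0829] toolx [ 0.996 -0.094  0.002] tooly [-0.094 -0.996 -0.001] z [ 0.002  0.    -1.   ] F [-0.2  0.1  0.1] w 0.8 q [-0.18  0.54 -0.48  1.86  0.34  0.82 -2.5 ]
slide [-0.3 -4.9 48.9] roll 0.0 n 1.179491988096387
[[272.01915317 249.0486679 ]]
```

View pics/w4.png

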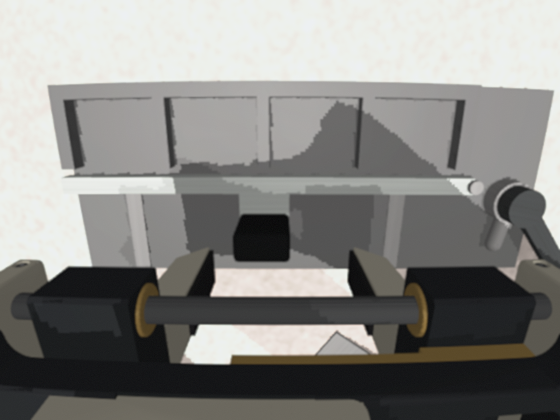

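```bash
python3 -c "
from h import *
im=cam(load('w4'))
print(ray(im,263,248,.06), ray(im,550,92,.008),ray(im,50,86,.02),ray(im,265,97,.02),ray(im,521,201,.034))"
```

```text
[0.51123144 0.24648106 0.06      ] [0.58920855 0.03167387 0.008     ] [0.6244518  0.38130826 0.02      ] [0.60071922 0.23732294 0.02      ] [0.51710568 0.06557186 0.034     ]
```

jog_arm:
  increments:
    - {"slide": [0, -8, 20], "roll": 0, "gripper": 0.8}
    - {"slide": [0, -9, 40], "roll": 0, "gripper": 0.8}
    - {"slide": [0, -9, 49], "roll": 0, "gripper": 0.6}
    - {"slide": [0, -9, 49], "roll": 0, "gripper": 0.3}
    - {"slide": [0, -9, 49], "roll": 0, "gripper": 0.3}
    - {"slide": [0, -9, 49], "roll": 0, "gripper": 0.3}
    - {"slide": [0, -9, 49], "roll": 0, "gripper": 0.3}
    - {"slide": [0, -9, 49], "roll": 0, "gripper": 0.3}
    - {"slide": [0, -9, 49], "roll": 0, "gripper": 0.3}
    - {"slide": [0, -9, 49], "roll": 0, "gripper": 0.3}

```text
clock: 7.8
position: [0.5106, 0.2482, 0.0338]
ee_rot: [-3.134, 0.145, -0.004]
force: [1.9, 7.5, -3.0]
width: 0.39
```

```bash
python3 -c "
from h import *
st()"
```

```text
t 7.8 p [0.5106 0.2482 0.0338] toolx [ 0.996 -0.092  0.002] tooly [-0.092 -0.996 -0.005] z [ 0.003  0.004 -1.   ] F [ 1.9  7.5 -3. ] w 0.39 q [-0.23  0.62 -0.45  1.88  0.38  0.72 -2.56]
```

jog_arm:
  increments:
    - {"slide": [-3, 0, 0], "roll": 0, "gripper": 0.3}
    - {"slide": [-9, 0, 0], "roll": 0, "gripper": 0.3}
    - {"slide": [-16, 0, 0], "roll": 0, "gripper": 0.3}
    - {"slide": [-23, 0, 0], "roll": 0, "gripper": 0.3}
    - {"slide": [-30, 0, 0], "roll": 0, "gripper": 0.3}
    - {"slide": [-36, 0, 0], "roll": 0, "gripper": 0.3}
    - {"slide": [-40, 0, 0], "roll": 0, "gripper": 0.3}
    - {"slide": [-43, 0, 0], "roll": 0, "gripper": 0.3}
    - {"slide": [-43, 0, 0], "roll": 0, "gripper": 0.3}
    - {"slide": [-43, 0, 0], "roll": 0, "gripper": 0.3}

```text
clock: 8.63
position: [0.4704, 0.2522, 0.034]
ee_rot: [-3.132, 0.146, -0.009]
force: [10.0, 6.6, -10.8]
width: 0.394
```

```bash
python3 -c "
from h import *
st()"
```

```text
t 8.63 p [0.4704 0.2522 0.034 ] toolx [ 0.996 -0.093  0.006] tooly [-0.093 -0.996 -0.006] z [ 0.006  0.006 -1.   ] F [ 10.    6.6 -10.8] w 0.394 q [-0.26  0.57 -0.45  1.97  0.39  0.67 -2.62]
```

jog_arm:
  increments:
    - {"slide": [3, 0, 0], "roll": 0, "gripper": 0.7}
    - {"slide": [3, 0, 0], "roll": 0, "gripper": 0.7}
    - {"slide": [3, 0, 0], "roll": 0, "gripper": 0.7}
    - {"slide": [3, 0, 0], "roll": 0, "gripper": 0.7}
    - {"slide": [3, 0, -10], "roll": 0, "gripper": 0.8}
    - {"slide": [3, 0, -50], "roll": 0, "gripper": 0.8}
    - {"slide": [3, 0, -90], "roll": -0.12, "gripper": 0.8}
    - {"slide": [3, 20, -130], "roll": -0.24, "gripper": 0.8}
    - {"slide": [3, 40, -165], "roll": -0.36, "gripper": 0.8}
    - {"slide": [3, 60, -200], "roll": -0.48, "gripper": 0.8}

```text
clock: 9.47
position: [0.4634, 0.1891, 0.2348]
ee_rot: [3.08, 0.615, 0.0]
force: [1.3, -0.1, 0.2]
width: 0.8
```

```bash
python3 -c "
from h import *
snap('top','t1');im=load('t1');f=im['frame']
cv2.imwrite('pics/t1c.png',cv2.resize(f[165:320,150:435],None,fx=2.7,fy=2.7,interpolation=cv2.INTER_CUBIC))
st()"
```

```text
t 9.52 p [0.4664 0.1859 0.241 ] toolx [0.919 0.395 0.007] tooly [ 0.395 -0.919  0.003] z [ 0.008 -0.001 -1.   ] F [ 2.  -2.2  4. ] w 0.801 q [ 0.06  0.3  -0.69  1.81  0.22  1.1  -1.87]
```

View pics/t1c.png

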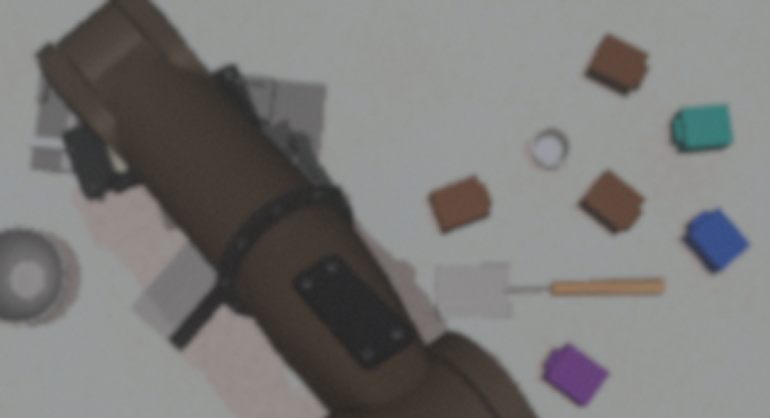

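```bash
python3 -c "
from h import *
go([.45,-.36,.34],-10)"
```

```text
t 9.52 p [0.4664 0.1859 0.241 ] toolx [0.919 0.395 0.007] tooly [ 0.395 -0.919  0.003] z [ 0.008 -0.001 -1.   ] F [ 2.  -2.2  4. ] w 0.801 q [ 0.06  0.3  -0.69  1.81  0.22  1.1  -1.87]
slide [-230.1  495.4  -98.8] roll -0.99 n 13.311578645472508
```

jog_arm:
  increments:
    - {"slide": [-16, 35, -10], "roll": -0.1, "gripper": 0.9}
    - {"slide": [-32, 70, -20], "roll": -0.2, "gripper": 0.9}
    - {"slide": [-48, 105, -30], "roll": -0.3, "gripper": 0.9}
    - {"slide": [-64, 140, -40], "roll": -0.4, "gripper": 0.9}
    - {"slide": [-80, 175, -50], "roll": -0.5, "gripper": 0.9}
    - {"slide": [-97, 210, -60], "roll": -0.6, "gripper": 0.9}
    - {"slide": [-113, 245, -70], "roll": -0.7, "gripper": 0.9}
    - {"slide": [-129, 280, -80], "roll": -0.8, "gripper": 0.9}
    - {"slide": [-145, 315, -90], "roll": -0.9, "gripper": 0.9}
    - {"slide": [-161, 350, -99], "roll": -0.99, "gripper": 0.9}

```text
clock: 10.35
position: [0.4476, -0.1693, 0.3262]
ee_rot: [2.419, 2.004, 0.0]
force: [1.4, 0.9, -0.5]
width: 0.902
```

```bash
python3 -c "
from h import *
go([.45,-.36,.34],-10)"
```

```text
t 10.35 p [ 0.4476 -0.1693  0.3262] toolx [ 0.186  0.983 -0.   ] tooly [ 0.983 -0.186  0.   ] z [ 0. -0. -1.] F [ 1.4  0.9 -0.5] w 0.902 q [ 0.82  0.19 -0.66  1.71  0.12  1.28 -0.06]
slide [-186.9   37.8  -13.7] roll -0.013 n 4.584286388699259
```

jog_arm:
  increments:
    - {"slide": [-38, 8, -5], "roll": 0, "gripper": 0.9}
    - {"slide": [-76, 16, -10], "roll": 0, "gripper": 0.9}
    - {"slide": [-114, 24, -14], "roll": 0, "gripper": 0.9}
    - {"slide": [-145, 30, -14], "roll": 0, "gripper": 0.9}
    - {"slide": [-165, 34, -14], "roll": 0, "gripper": 0.9}
    - {"slide": [-172, 35, -14], "roll": 0, "gripper": 0.9}
    - {"slide": [-175, 35, -14], "roll": 0, "gripper": 0.9}
    - {"slide": [-175, 35, -14], "roll": 0, "gripper": 0.9}
    - {"slide": [-175, 35, -14], "roll": 0, "gripper": 0.9}
    - {"slide": [-175, 35, -14], "roll": 0, "gripper": 0.9}

```text
clock: 11.18
position: [0.4495, -0.3455, 0.3394]
ee_rot: [2.424, 1.999, 0.0]
force: [-0.7, -0.7, 0.1]
width: 0.9
```

```bash
python3 -c "
from h import *
im=snap('wrist','w5');st()"
```

```text
t 11.23 p [ 0.4495 -0.3457  0.3394] toolx [ 0.191  0.982 -0.   ] tooly [ 0.982 -0.191  0.   ] z [ 0. -0. -1.] F [0.  0.1 0.8] w 0.899 q [ 0.97  0.33 -0.56  1.5   0.17  1.36  0.21]
```

View pics/w5.png

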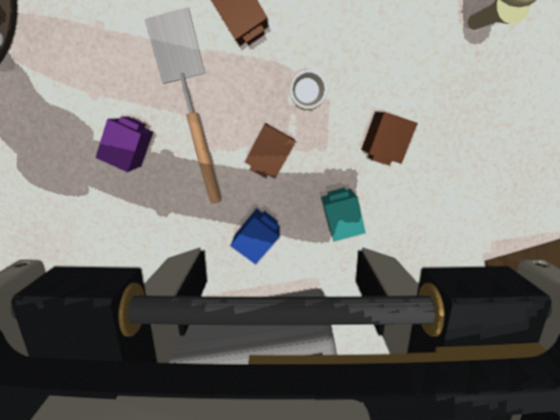

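```bash
cat >> h.py <<'E'
def cups(im,show=None,zlo=.044,zhi=.060,zt=.05):
    """find brown top faces; project pixels to plane zt"""
    im=cam(im);W=world(im);f=im['frame'];hsv=cv2.cvtColor(f,cv2.COLOR_BGR2HSV)
    m=((hsv[...,0]<14)&(hsv[...,1]>90)&(W[...,2]>zlo)&(W[...,2]<zhi)).astype(np.uint8)
    m=cv2.morphologyEx(m,cv2.MORPH_OPEN,np.ones((3,3),np.uint8))
    n,l,s,c=cv2.connectedComponentsWithStats(m);out=[]
    for i in range(1,n):
        if s[i,4]<120: continue
        v,u=np.where(l==i)
        P=np.array([ray(im,a,b,zt)[:2] for a,b in zip(u,v)])
        r=cv2.minAreaRect((P*1000).astype(np.float32))
        print('blob px',np.round(c[i],0),s[i,4],'rect c',np.round(r[0],1),'size',np.round(r[1],1),'ang',round(r[2],1),'mean',np.round(P.mean(0)*1000,1),'zmed',round(float(np.median(W[l==i][:,2])),4))
        out.append(r)
    return out
E
python3 -c "
from h import *
cups(load('w5'))"
```

```text
blob px [240.  15.] 1300 rect c [ 437.8 -135.6] size [47.4 55.2] ang 20.5 mean [ 437.3 -141.8] zmed 0.0504
blob px [392. 137.] 1513 rect c [ 608.8 -331.4] size [58.9 50.8] ang 62.2 mean [ 609.1 -330.7] zmed 0.0503
blob px [269. 151.] 1446 rect c [ 438.4 -318.5] size [60.8 47.2] ang 50.7 mean [ 438.9 -317.6] zmed 0.0506
```

The wrist view shows the brown cups at about (240,15), (269,151) and (390,137), the dish at (307,90), teal at (343,213) and blue at (257,236). Their depths give clean top faces at 50 mm.

```bash
python3 -c "
from h import *
im=cam(load('w5'))
for n,u,v,z in [('dish',307,90,.035),('teal',344,218,.05),('blue',256,240,.05),('h1',192,112,.01),('h2',215,200,.01),('blade',203,72,.002)]: print(n,np.round(ray(im,u,v,z),3))
go([.601,-.346,.10],-27.8)"
```

```text
dish [ 0.505 -0.247  0.035]
teal [ 0.528 -0.435  0.05 ]
blue [ 0.392 -0.444  0.05 ]
h1 [ 0.336 -0.243  0.01 ]
h2 [ 0.336 -0.381  0.01 ]
blade [ 0.365 -0.192  0.002]
t 11.23 p [ 0.4495 -0.3457  0.3394] toolx [ 0.191  0.982 -0.   ] tooly [ 0.982 -0.191  0.   ] z [ 0. -0. -1.] F [0.  0.1 0.8] w 0.899 q [ 0.97  0.33 -0.56  1.5   0.17  1.36  0.21]
slide [ 28.6 148.7 239.4] roll 0.293 n 6.793701528780574
```

jog_arm:
  increments:
    - {"slide": [4, 22, 34], "roll": 0.05, "gripper": 0.8}
    - {"slide": [8, 44, 68], "roll": 0.1, "gripper": 0.8}
    - {"slide": [12, 66, 102], "roll": 0.15, "gripper": 0.8}
    - {"slide": [17, 88, 136], "roll": 0.2, "gripper": 0.8}
    - {"slide": [21, 110, 170], "roll": 0.25, "gripper": 0.8}
    - {"slide": [25, 132, 204], "roll": 0.29, "gripper": 0.8}
    - {"slide": [28, 145, 230], "roll": 0.293, "gripper": 0.8}
    - {"slide": [28.5, 148.5, 239], "roll": 0.293, "gripper": 0.8}
    - {"slide": [28.5, 148.5, 239], "roll": 0.293, "gripper": 0.8}
    - {"slide": [28.5, 148.5, 239], "roll": 0.293, "gripper": 0.8}
  newtons: 15

```text
clock: 12.07
position: [0.6002, -0.3477, 0.1008]
ee_rot: [2.691, 1.621, 0.0]
force: [1.1, -0.2, 0.5]
width: 0.798
```

```bash
python3 -c "
from h import *
im=snap('wrist','w6');go([.601,-.346,.007],-27.8);cups(im)"
```

```text
t 12.12 p [ 0.6005 -0.3483  0.1019] toolx [ 0.468  0.884 -0.   ] tooly [ 0.884 -0.468  0.002] z [ 0.002 -0.001 -1.   ] F [-1.1 -0.6  0.2] w 0.802 q [ 0.71  0.7  -0.43  1.49  0.32  1.02 -0.29]
slide [ 2.3 -0.8 94.9] roll -0.002 n 2.276926533819091
blob px [283. 202.] 5964 rect c [ 611.2 -331.3] size [60.2 49. ] ang 63.0 mean [ 611.8 -330.1] zmed 0.0504
blob px [ 71. 260.] 1040 rect c [ 454.6 -295.2] size [24.3 58.8] ang 75.8 mean [ 450.9 -295.7] zmed 0.0504
```

View pics/w6.png

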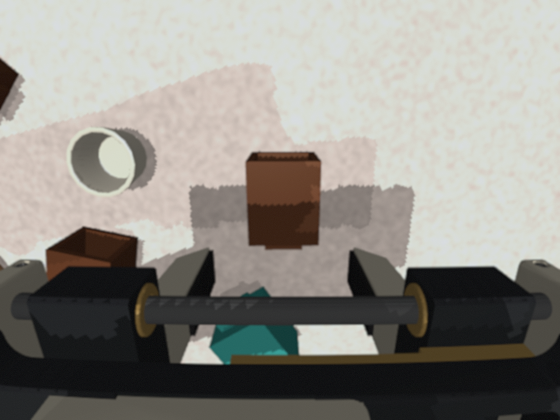

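The mouth is up and the foot down in the image, centred between the fingers at about (283,200). Next I'll descend and grip.

jog_arm:
  increments:
    - {"slide": [2, 1, 30], "roll": 0, "gripper": 0.8}
    - {"slide": [3, 2, 60], "roll": 0, "gripper": 0.8}
    - {"slide": [3, 2, 85], "roll": 0, "gripper": 0.8}
    - {"slide": [3, 2, 94], "roll": 0, "gripper": 0.8}
    - {"slide": [3, 2, 95], "roll": 0, "gripper": 0.5}
    - {"slide": [3, 2, 95], "roll": 0, "gripper": 0.4}
    - {"slide": [3, 2, 95], "roll": 0, "gripper": 0.4}
    - {"slide": [3, 2, 95], "roll": 0, "gripper": 0.4}
    - {"slide": [3, 2, 95], "roll": 0, "gripper": 0.4}
    - {"slide": [3, 2, 95], "roll": 0, "gripper": 0.4}

```text
clock: 12.95
position: [0.6046, -0.3468, 0.0068]
ee_rot: [2.689, 1.619, 0.002]
force: [1.2, -1.0, 2.6]
width: 0.548
```

```bash
python3 -c "
from h import *
go([.60,-.16,.07],-5.4)"
```

```text
t 12.95 p [ 0.6046 -0.3468  0.0068] toolx [ 0.468  0.884 -0.   ] tooly [ 0.884 -0.468  0.003] z [ 0.003 -0.001 -1.   ] F [ 1.2 -1.   2.6] w 0.548 q [ 0.68  0.8  -0.39  1.55  0.37  0.86 -0.33]
slide [162.9 -91.3 -63.4] roll -0.393 n 4.730848043280615
```

jog_arm:
  increments:
    - {"slide": [0, 0, -15], "roll": 0, "gripper": 0.4}
    - {"slide": [5, -2, -40], "roll": -0.04, "gripper": 0.4}
    - {"slide": [20, -11, -63], "roll": -0.1, "gripper": 0.4}
    - {"slide": [45, -25, -63], "roll": -0.18, "gripper": 0.4}
    - {"slide": [75, -42, -63], "roll": -0.26, "gripper": 0.4}
    - {"slide": [105, -59, -63], "roll": -0.32, "gripper": 0.4}
    - {"slide": [135, -75, -63], "roll": -0.37, "gripper": 0.4}
    - {"slide": [155, -87, -63], "roll": -0.39, "gripper": 0.4}
    - {"slide": [163, -91, -63], "roll": -0.393, "gripper": 0.4}
    - {"slide": [163, -91, -63], "roll": -0.393, "gripper": 0.4}
  newtons: 20

```text
clock: 13.78
position: [0.5999, -0.1562, 0.0693]
ee_rot: [2.319, 2.12, 0.002]
force: [0.4, 0.3, -1.0]
width: 0.543
```

```bash
python3 -c "
from h import *
im=snap('wrist','w7');snap('scene','s7');go([.60,-.16,.07],-5.4);cups(im,zlo=.08,zhi=.14,zt=.11)
f=load('s7')['frame'];cv2.imwrite('pics/s7c.png',cv2.resize(f[150:330,100:400],None,fx=2.6,fy=2.6))"
```

```text
t 13.88 p [ 0.5996 -0.1611  0.0686] toolx [ 0.095  0.995 -0.001] tooly [ 0.995 -0.095  0.001] z [ 0.    -0.002 -1.   ] F [ 0.7 -0.6  0.1] w 0.541 q [ 0.53  0.65 -0.53  1.71  0.41  0.89 -0.27]
slide [ 1.1  0.3 -1.4] roll -0.001 n 0.04388793834354036
blob px [280. 247.] 12214 rect c [ 602.9 -126.6] size [47.5 52.1] ang 84.8 mean [ 602.6 -128. ] zmed 0.1128
blob px [279. 331.] 1329 rect c [ 599.4 -168.1] size [ 6.5 51.6] ang 85.2 mean [ 598.7 -168.1] zmed 0.1129
```

View pics/w7.png

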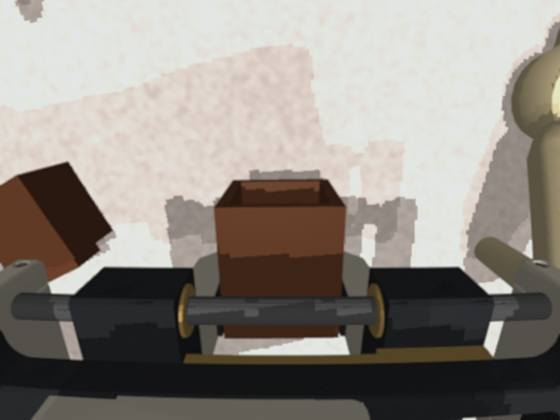

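View pics/s7c.png

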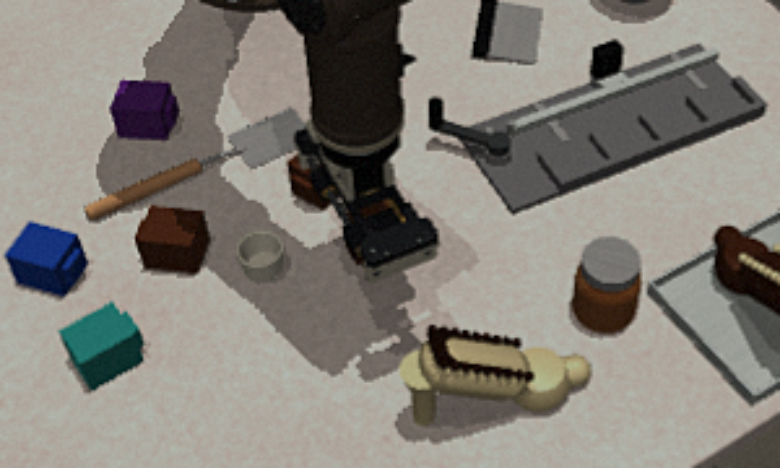

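The cup is held level and the scene view shows open table under it, with the shoe on the +x side. I'll shift a little away from the shoe, lower, then tip.

jog_arm:
  increments:
    - {"slide": [-1, -12, 0], "roll": 0, "gripper": 0.4}
    - {"slide": [-2, -27, 5], "roll": 0, "gripper": 0.4}
    - {"slide": [-3, -40, 20], "roll": 0, "gripper": 0.4}
    - {"slide": [-3, -45, 35], "roll": 0, "gripper": 0.4}
    - {"slide": [-3, -45, 48], "roll": 0, "gripper": 0.4}
    - {"slide": [-3, -45, 56], "roll": 0, "gripper": 0.4}
    - {"slide": [-3, -45, 60], "roll": 0, "gripper": 0.4}
    - {"slide": [-3, -45, 62], "roll": 0, "gripper": 0.4}
    - {"slide": [-3, -45, 62], "roll": 0, "gripper": 0.4}
    - {"slide": [-3, -45, 62], "roll": 0, "gripper": 0.4}

```text
clock: 14.72
position: [0.555, -0.1592, 0.0064]
ee_rot: [2.323, 2.113, -0.0]
force: [-1.7, -1.5, 4.6]
width: 0.544
```

jog_arm:
  increments:
    - {"slide": [0, 0, 0], "roll": 0, "gripper": 0.4}
    - {"slide": [5, 0, -7.5], "roll": 0, "gripper": 0.4}
    - {"slide": [11.4, 0, -14.5], "roll": 0, "gripper": 0.4}
    - {"slide": [18.8, 0, -20], "roll": 0, "gripper": 0.4}
    - {"slide": [27, 0, -24], "roll": 0, "gripper": 0.4}
    - {"slide": [36, 0, -27], "roll": 0, "gripper": 0.4}
    - {"slide": [45, 0, -28], "roll": 0, "gripper": 0.4}
    - {"slide": [54, 0, -27.5], "roll": 0, "gripper": 0.4}
    - {"slide": [63.5, 0, -25.5], "roll": 0, "gripper": 0.4}
    - {"slide": [72, 0, -22], "roll": 0, "gripper": 0.4}
  newtons: 6

```text
clock: 15.55
position: [0.5612, -0.0854, 0.0277]
ee_rot: [2.323, 2.115, 0.0]
force: [0.6, 0.8, -0.6]
width: 0.547
```

```bash
python3 -c "
from h import *
im=snap('wrist','w8');snap('scene','s8');st()
f=load('s8')['frame'];cv2.imwrite('pics/s8c.png',cv2.resize(f[150:330,100:400],None,fx=2.6,fy=2.6))"
```

```text
t 15.65 p [ 0.5607 -0.0843  0.0272] toolx [0.091 0.996 0.001] tooly [ 0.996 -0.091 -0.001] z [-0.001  0.001 -1.   ] F [ 0.  -0.1  0.1] w 0.545 q [ 0.41  0.64 -0.51  1.88  0.45  0.74 -0.44]
```

View pics/w8.png

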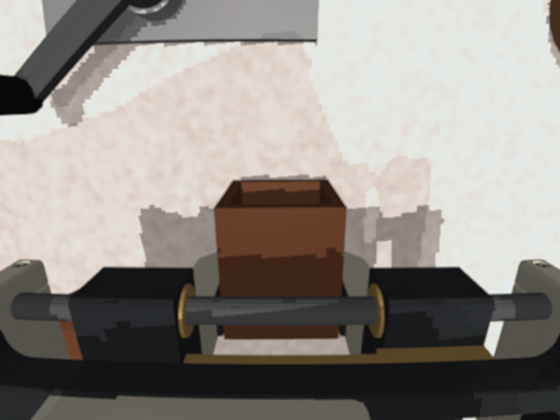

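View pics/s8c.png

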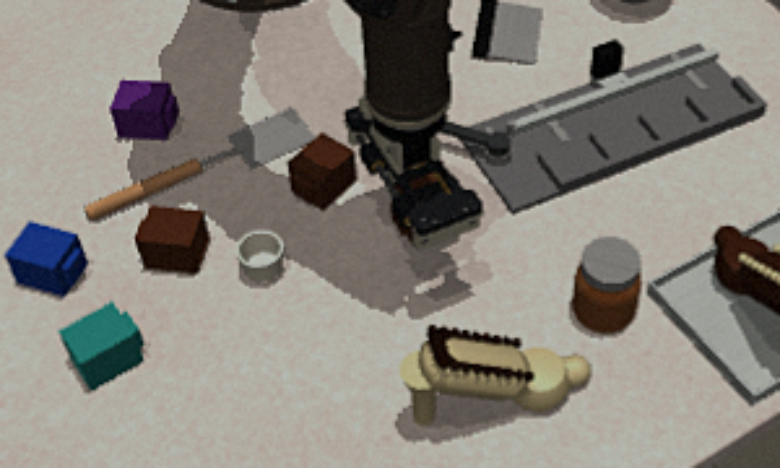

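The cup stayed level in the grip: its mouth faces the camera at (280,195) and it did not pivot under 6 N. I'll lift it and try a 3 N grip with a little vertical jerk.

jog_arm:
  increments:
    - {"slide": [0, 0, -20], "roll": 0, "gripper": 0.4}
    - {"slide": [0, 0, -35], "roll": 0, "gripper": 0.4}
    - {"slide": [0, 0, -35], "roll": 0, "gripper": 0.4}
    - {"slide": [0, 0, -35], "roll": 0, "gripper": 0.4}
    - {"slide": [0, 0, -35], "roll": 0, "gripper": 0.4}
    - {"slide": [0, 0, -35], "roll": 0, "gripper": 0.4}
    - {"slide": [0, 0, -35], "roll": 0, "gripper": 0.4}
    - {"slide": [0, 0, -35], "roll": 0, "gripper": 0.4}
    - {"slide": [0, 0, -35], "roll": 0, "gripper": 0.4}
    - {"slide": [0, 0, -35], "roll": 0, "gripper": 0.4}
  newtons: 3

```text
clock: 16.48
position: [0.5609, -0.0866, 0.0627]
ee_rot: [-2.323, -2.114, 0.0]
force: [0.7, -0.2, -0.8]
width: 0.547
```

```bash
python3 -c "
from h import *
im=snap('wrist','w9');st()"
```

```text
t 16.53 p [ 0.561  -0.0867  0.0628] toolx [ 0.094  0.996 -0.   ] tooly [ 0.996 -0.094 -0.   ] z [-0. -0. -1.] F [ 1.1 -0.4 -0.1] w 0.546 q [ 0.44  0.59 -0.54  1.85  0.41  0.81 -0.41]
```

View pics/w9.png

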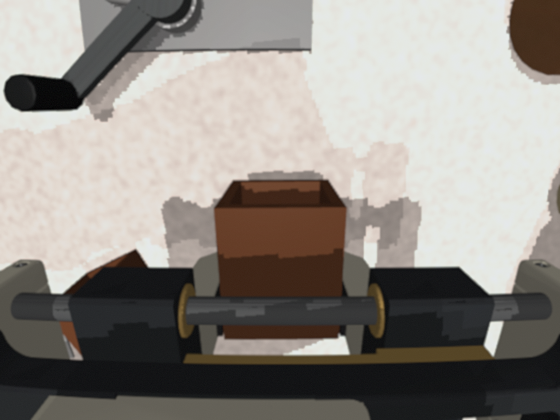

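Still no pivot: the mouth is still level at (280,195). I'll set it down and regrip just the rear top corner of the foot, a small contact patch far behind the centre of mass, so gravity can swing the mouth down.

jog_arm:
  increments:
    - {"slide": [0, 0, 20], "roll": 0, "gripper": 0.4}
    - {"slide": [0, 0, 38], "roll": 0, "gripper": 0.4}
    - {"slide": [0, 0, 50], "roll": 0, "gripper": 0.4}
    - {"slide": [0, 0, 55], "roll": 0, "gripper": 0.4}
    - {"slide": [0, 0, 56.5], "roll": 0, "gripper": 0.4}
    - {"slide": [0, 0, 56.5], "roll": 0, "gripper": 0.7}
    - {"slide": [0, 0, 56.5], "roll": 0, "gripper": 0.7}
    - {"slide": [0, 0, 56.5], "roll": 0, "gripper": 0.7}
    - {"slide": [0, 0, 56.5], "roll": 0, "gripper": 0.7}
    - {"slide": [0, 0, 56.5], "roll": 0, "gripper": 0.7}

```text
clock: 17.37
position: [0.5614, -0.0868, 0.0069]
ee_rot: [2.323, 2.114, 0.001]
force: [-1.1, 0.4, 0.2]
width: 0.7
```

jog_arm:
  increments:
    - {"slide": [0, 0, -15], "roll": 0, "gripper": 0.7}
    - {"slide": [-12, 0, -25], "roll": 0, "gripper": 0.7}
    - {"slide": [-26.5, 0, -25], "roll": 0, "gripper": 0.6}
    - {"slide": [-26.5, 0, -25], "roll": 0, "gripper": 0.2}
    - {"slide": [-26.5, 0, -25], "roll": 0, "gripper": 0.2}
    - {"slide": [-26.5, 0, -25], "roll": 0, "gripper": 0.2}
    - {"slide": [-26.5, 0, -25], "roll": 0, "gripper": 0.2}
    - {"slide": [-26.5, 0, -25], "roll": 0, "gripper": 0.2}
    - {"slide": [-26.5, 0, -25], "roll": 0, "gripper": 0.2}
    - {"slide": [-26.5, 0, -25], "roll": 0, "gripper": 0.2}
  newtons: 4

```text
clock: 18.2
position: [0.5585, -0.1125, 0.0312]
ee_rot: [-2.322, -2.115, 0.0]
force: [0.5, -0.1, -1.1]
width: 0.305
```

```bash
python3 -c "
from h import *
im=snap('wrist','w10');st();cups(im)"
```

```text
t 18.25 p [ 0.5585 -0.1126  0.0313] toolx [0.093 0.996 0.   ] tooly [ 0.996 -0.093 -0.   ] z [-0.  0. -1.] F [-1.2 -0.2  0. ] w 0.299 q [ 0.46  0.64 -0.51  1.87  0.44  0.75 -0.39]
blob px [280. 195.] 13811 rect c [562.5 -70.6] size [60.5 49.5] ang 85.3 mean [562.6 -68.7] zmed 0.0505
blob px [ 66. 281.] 886 rect c [ 449.7 -101.9] size [17.3 21. ] ang 85.7 mean [ 449.1 -102.9] zmed 0.0501
blob px [ 90. 341.] 1918 rect c [ 450.9 -140.9] size [25.7 30.4] ang 85.1 mean [ 450.9 -140.6] zmed 0.0505
```

View pics/w10.png

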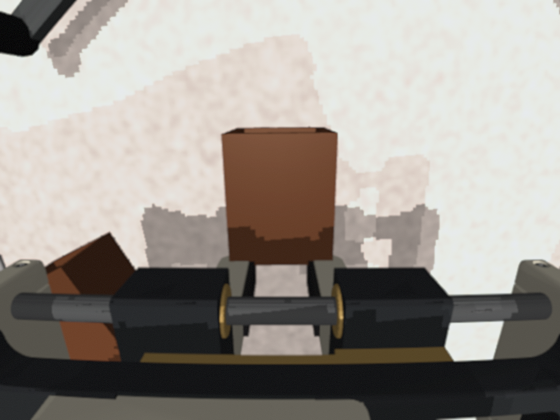

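The fingers hold the foot, closed to 28 mm, with the body just ahead at (280,195). Now lift gently.

jog_arm:
  increments:
    - {"slide": [0, 0, -3], "roll": 0, "gripper": 0.2}
    - {"slide": [0, 0, -8], "roll": 0, "gripper": 0.2}
    - {"slide": [0, 0, -14], "roll": 0, "gripper": 0.2}
    - {"slide": [0, 0, -20], "roll": 0, "gripper": 0.2}
    - {"slide": [0, 0, -27], "roll": 0, "gripper": 0.2}
    - {"slide": [0, 0, -34], "roll": 0, "gripper": 0.2}
    - {"slide": [0, 0, -40], "roll": 0, "gripper": 0.2}
    - {"slide": [0, 0, -45], "roll": 0, "gripper": 0.2}
    - {"slide": [0, 0, -45], "roll": 0, "gripper": 0.2}
    - {"slide": [0, 0, -45], "roll": 0, "gripper": 0.2}

```text
clock: 19.08
position: [0.5587, -0.1132, 0.0767]
ee_rot: [2.323, 2.114, 0.0]
force: [-0.4, -0.2, -2.1]
width: 0.304
```

```bash
python3 -c "
from h import *
im=snap('wrist','w11');st();cups(im)"
```

```text
t 19.13 p [ 0.5584 -0.1132  0.0763] toolx [ 0.094  0.996 -0.   ] tooly [ 0.996 -0.094 -0.   ] z [-0. -0. -1.] F [-0.1 -0.2 -0.4] w 0.3 q [ 0.49  0.58 -0.55  1.84  0.4   0.83 -0.35]
blob px [280. 153.] 2182 rect c [564.1 -56. ] size [15. 50.] ang 84.6 mean [564.3 -55.7] zmed 0.0538
blob px [ 95. 267.] 3516 rect c [ 434.5 -120.8] size [54.9 39.5] ang 20.7 mean [ 434.8 -117.8] zmed 0.0505
```

View pics/w11.png

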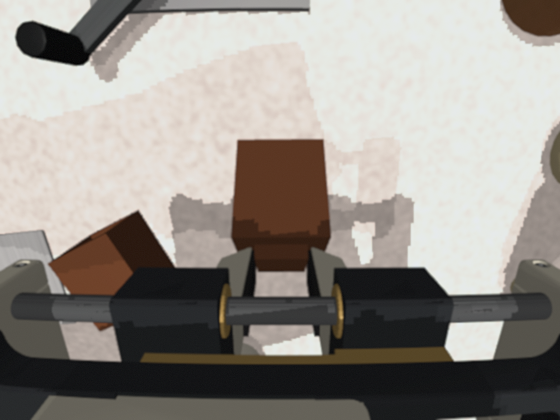

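The cup now swings mouth-down in the foot grip. Next I'll measure the tilt.

```bash
cat >> h.py <<'E'
def tilt(im,box):
    W=world(im);u0,v0,u1,v1=box;P=W[v0:v1,u0:u1].reshape(-1,3);P=P[np.isfinite(P).all(1)]
    c=np.median(P,0);P=P[np.abs(P-c).max(1)<.05]
    c=P.mean(0);n=np.linalg.svd(P-c,full_matrices=False)[2][2];n*=np.sign(n[2]);
    print('c',np.round(c,4),'n',np.round(n,3),'tilt deg',round(np.degrees(np.arccos(n[2])),1), 'zmin/max',np.round([P[:,2].min(),P[:,2].max()],3))
E
python3 -c "
from h import *
tilt(load('w11'),(245,145,320,230))"
```

```text
c [ 0.5638 -0.0711  0.0684] n [0.062 0.675 0.735] tilt deg 42.7 zmin/max [0.048 0.086]
```

jog_arm:
  increments:
    - {"slide": [0, 0, -20], "roll": 0, "gripper": 0.2}
    - {"slide": [0, 0, -20], "roll": 0, "gripper": 0.2}
    - {"slide": [0, 0, -5], "roll": 0, "gripper": 0.2}
    - {"slide": [0, 0, -25], "roll": 0, "gripper": 0.2}
    - {"slide": [0, 0, -25], "roll": 0, "gripper": 0.2}
    - {"slide": [0, 0, -10], "roll": 0, "gripper": 0.2}
    - {"slide": [0, 0, -30], "roll": 0, "gripper": 0.2}
    - {"slide": [0, 0, -30], "roll": 0, "gripper": 0.2}
    - {"slide": [0, 0, -30], "roll": 0, "gripper": 0.2}
    - {"slide": [0, 0, -30], "roll": 0, "gripper": 0.2}
  newtons: 3

```text
clock: 19.97
position: [0.5588, -0.1131, 0.106]
ee_rot: [2.323, 2.114, 0.001]
force: [0.4, -0.8, -0.6]
width: 0.306
```

```bash
python3 -c "
from h import *
im=snap('wrist','w12');st();tilt(im,(245,145,320,230))"
```

```text
t 20.02 p [ 0.5585 -0.1131  0.1058] toolx [ 0.094  0.996 -0.   ] tooly [ 0.996 -0.094 -0.   ] z [-0. -0. -1.] F [-0.8 -0.6 -0.8] w 0.305 q [ 0.51  0.54 -0.57  1.81  0.37  0.89 -0.32]
c [ 0.5632 -0.0782  0.0865] n [0.082 0.891 0.447] tilt deg 63.4 zmin/max [0.056 0.112]
```

View pics/w12.png

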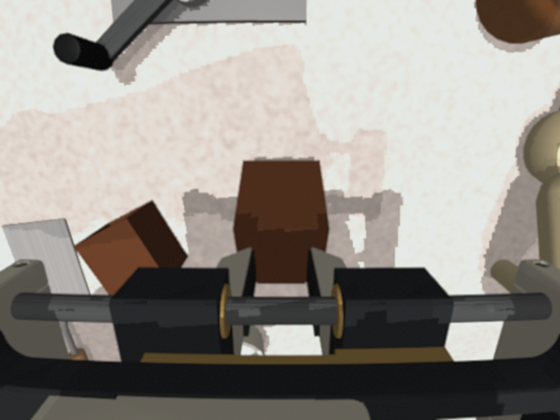

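The cup hangs at 63°. I'll lower it and plant the rear rim edge while moving forward, so it stands up.

jog_arm:
  increments:
    - {"slide": [0, 0, 14], "roll": 0, "gripper": 0.2}
    - {"slide": [0, 0, 28], "roll": 0, "gripper": 0.2}
    - {"slide": [0, 0, 35], "roll": 0, "gripper": 0.2}
    - {"slide": [5, 0, 37], "roll": 0, "gripper": 0.2}
    - {"slide": [11, 0, 38], "roll": 0, "gripper": 0.2}
    - {"slide": [17, 0, 39.5], "roll": 0, "gripper": 0.2}
    - {"slide": [23, 0, 41], "roll": 0, "gripper": 0.2}
    - {"slide": [29, 0, 43.5], "roll": 0, "gripper": 0.2}
    - {"slide": [34, 0, 46], "roll": 0, "gripper": 0.2}
    - {"slide": [34, 0, 46], "roll": 0, "gripper": 0.2}

```text
clock: 20.85
position: [0.5617, -0.0792, 0.0608]
ee_rot: [2.322, 2.114, -0.002]
force: [-3.3, -1.7, 5.5]
width: 0.308
```

```bash
python3 -c "
from h import *
im=snap('wrist','w13');st();tilt(im,(250,165,315,240))"
```

```text
t 20.9 p [ 0.5615 -0.0795  0.0606] toolx [ 0.094  0.996 -0.002] tooly [ 0.996 -0.094 -0.   ] z [-0.    -0.002 -1.   ] F [-3.4 -1.2  5.5] w 0.303 q [ 0.42  0.6  -0.54  1.86  0.41  0.8  -0.42]
c [ 0.5653 -0.0528  0.0243] n [0.095 0.971 0.221] tilt deg 77.3 zmin/max [-0.002  0.062]
```

View pics/w13.png

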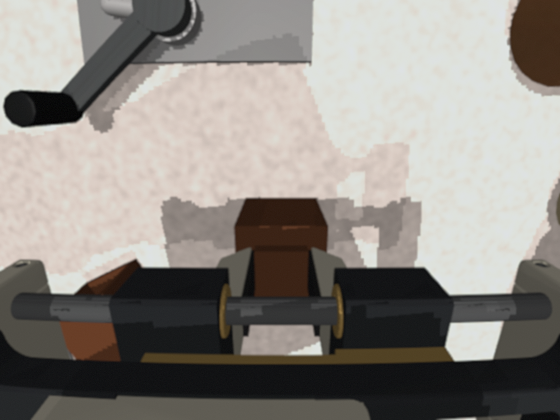

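jog_arm:
  increments:
    - {"slide": [0, 0, -1], "roll": 0, "gripper": 0.7}
    - {"slide": [0, 0, -1], "roll": 0, "gripper": 0.7}
    - {"slide": [0, 0, -1], "roll": 0, "gripper": 0.7}
    - {"slide": [0, 0, -2], "roll": 0, "gripper": 0.8}
    - {"slide": [0, 0, -20], "roll": 0, "gripper": 0.8}
    - {"slide": [-5, 0, -50], "roll": 0, "gripper": 0.8}
    - {"slide": [-10, 0, -80], "roll": 0, "gripper": 0.8}
    - {"slide": [-10, 0, -100], "roll": 0, "gripper": 0.8}
    - {"slide": [-10, 0, -100], "roll": 0, "gripper": 0.8}
    - {"slide": [-10, 0, -100], "roll": 0, "gripper": 0.8}

```text
clock: 21.73
position: [0.5615, -0.0893, 0.1615]
ee_rot: [2.322, 2.113, 0.002]
force: [-0.1, -0.2, -0.1]
width: 0.799
```

```bash
python3 -c "
from h import *
im=snap('wrist','w14');st();cups(im,zlo=.052,zhi=.064,zt=.06);cups(im,zlo=.0645,zhi=.073,zt=.068)"
```

```text
t 21.78 p [ 0.5607 -0.0893  0.1603] toolx [ 0.094  0.996 -0.   ] tooly [ 0.996 -0.094  0.   ] z [ 0. -0. -1.] F [-0.3 -0.  -0.1] w 0.804 q [ 0.49  0.48 -0.6   1.76  0.32  1.   -0.32]
blob px [479.  36.] 952 rect c [726.4  30.6] size [22.1 56.5] ang 12.8 mean [725.   33.2] zmed 0.059
blob px [279. 197.] 2124 rect c [561.4 -81.3] size [50.  48.8] ang 84.5 mean [561.8 -79. ] zmed 0.0603
blob px [278. 203.] 1118 rect c [561.  -81.1] size [28.2 27.5] ang 84.5 mean [560.9 -81.3] zmed 0.0683
```

View pics/w14.png

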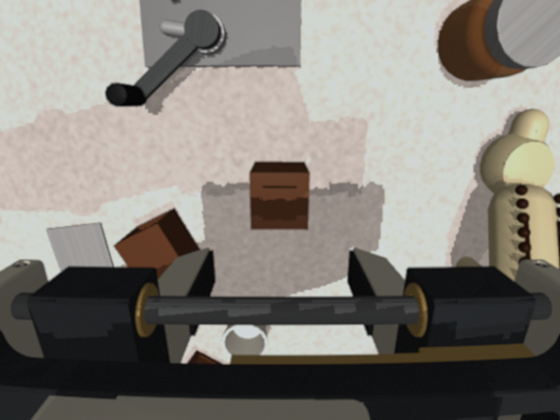

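The cup stands upside down at (280,197) in the image, foot on top, upright by depth (body top 60 mm, foot 68 mm). Next I'll grip the body.

```bash
python3 -c "
from h import *
go([.561,-.0812,.028],-5.4)"
```

```text
t 21.78 p [ 0.5607 -0.0893  0.1603] toolx [ 0.094  0.996 -0.   ] tooly [ 0.996 -0.094  0.   ] z [ 0. -0. -1.] F [-0.3 -0.  -0.1] w 0.804 q [ 0.49  0.48 -0.6   1.76  0.32  1.   -0.32]
slide [  8.1  -0.5 132.3] roll -0.0 n 3.178208400218973
```

jog_arm:
  increments:
    - {"slide": [8, 0, 35], "roll": 0, "gripper": 0.8}
    - {"slide": [8, 0, 70], "roll": 0, "gripper": 0.8}
    - {"slide": [8, 0, 105], "roll": 0, "gripper": 0.8}
    - {"slide": [8, 0, 127], "roll": 0, "gripper": 0.8}
    - {"slide": [8, 0, 132], "roll": 0, "gripper": 0.7}
    - {"slide": [8, 0, 132], "roll": 0, "gripper": 0.4}
    - {"slide": [8, 0, 132], "roll": 0, "gripper": 0.4}
    - {"slide": [8, 0, 132], "roll": 0, "gripper": 0.4}
    - {"slide": [8, 0, 132], "roll": 0, "gripper": 0.4}
    - {"slide": [8, 0, 132], "roll": 0, "gripper": 0.4}
  newtons: 20

```text
clock: 22.62
position: [0.5625, -0.0813, 0.0298]
ee_rot: [2.322, 2.113, 0.002]
force: [-1.5, 0.1, 4.0]
width: 0.543
```

```bash
python3 -c "
from h import *
go([.561,-.0812,.09],-5.4)
go([.5711,.2764,.09],-5.4)"
```

```text
t 22.62 p [ 0.5625 -0.0813  0.0298] toolx [ 0.094  0.996 -0.   ] tooly [ 0.996 -0.094  0.002] z [ 0.002 -0.    -1.   ] F [-1.5  0.1  4. ] w 0.543 q [ 0.41  0.64 -0.52  1.88  0.45  0.74 -0.45]
slide [ -0.   -1.3 -60.2] roll -0.0 n 1.445054443249533
t 22.62 p [ 0.5625 -0.0813  0.0298] toolx [ 0.094  0.996 -0.   ] tooly [ 0.996 -0.094  0.002] z [ 0.002 -0.    -1.   ] F [-1.5  0.1  4. ] w 0.543 q [ 0.41  0.64 -0.52  1.88  0.45  0.74 -0.45]
slide [356.9 -24.9 -60.4] roll -0.0 n 8.701320054508402
```

jog_arm:
  increments:
    - {"slide": [0, 0, -25], "roll": 0, "gripper": 0.4}
    - {"slide": [10, 0, -60], "roll": 0, "gripper": 0.4}
    - {"slide": [45, -3, -80], "roll": 0, "gripper": 0.4}
    - {"slide": [85, -6, -80], "roll": 0, "gripper": 0.4}
    - {"slide": [125, -9, -80], "roll": 0, "gripper": 0.4}
    - {"slide": [165, -12, -80], "roll": 0, "gripper": 0.4}
    - {"slide": [205, -14, -80], "roll": 0, "gripper": 0.4}
    - {"slide": [245, -17, -80], "roll": 0, "gripper": 0.4}
    - {"slide": [280, -20, -80], "roll": 0, "gripper": 0.4}
    - {"slide": [305, -22, -80], "roll": 0, "gripper": 0.4}

```text
clock: 23.45
position: [0.5677, 0.2291, 0.1095]
ee_rot: [-2.32, -2.117, -0.004]
force: [0.7, -0.5, -1.1]
width: 0.543
```

```bash
python3 -c "
from h import *
im=snap('wrist','w15')
go([.5711,.2764,.09],-5.4)"
```

```text
t 23.5 p [0.5669 0.2345 0.11  ] toolx [0.086 0.996 0.007] tooly [ 0.996 -0.086  0.001] z [ 0.001  0.007 -1.   ] F [-1.   4.9  1.1] w 0.54 q [-0.09  0.6  -0.58  1.7   0.39  0.95 -0.9 ]
slide [41.9  0.6 20.2] roll 0.008 n 1.1166768788335453
```

View pics/w15.png

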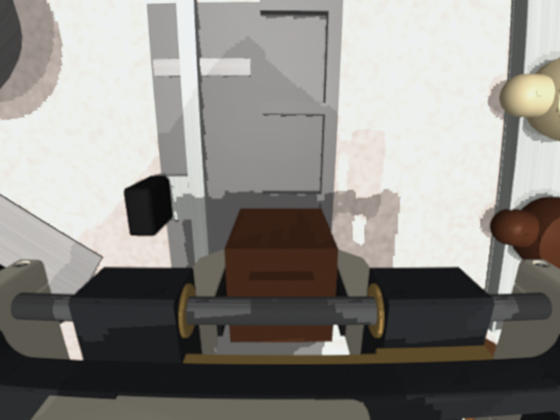

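```bash
cat >> h.py <<'E'
O=np.array([.5738,.241]);YAW=np.radians(-5.4)
def cw(x,y,z=0): # carrier mm->world m
    c,s=np.cos(YAW),np.sin(YAW); return np.array([O[0]+(c*x-s*y)/1000,O[1]+(s*x+c*y)/1000,z])
def overlay(im,tag):
    im=cam(im);f=im['frame'].copy()
    def L(a,b,col):
        p=proj(im,np.array([a,b])).astype(int); cv2.line(f,tuple(int(i) for i in p[0]),tuple(int(i) for i in p[1]),col,1)
    L(cw(27,-136,.02),cw(27,136,.02),(0,0,255))
    for y in (-70,0,70): L(cw(27,y,.02),cw(-21,y,.02),(0,255,0))
    for y in (-136,136): L(cw(27,y,.02),cw(-21,y,.02),(255,0,0))
    cv2.imwrite(f'pics/{tag}.png',f)
E
python3 -c "
from h import *
overlay(load('w15'),'w15o');overlay(load('w4'),'w4o')"
```

```text
(no output)
```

View pics/w15o.png

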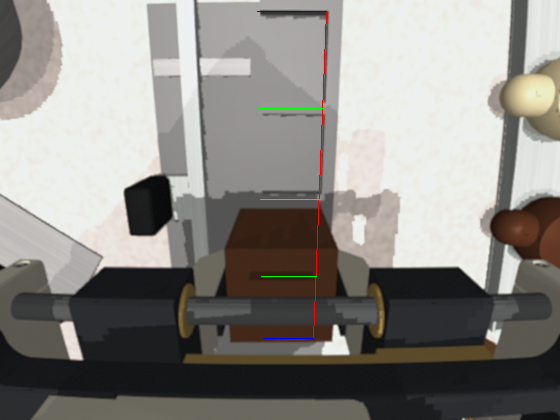

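View pics/w4o.png

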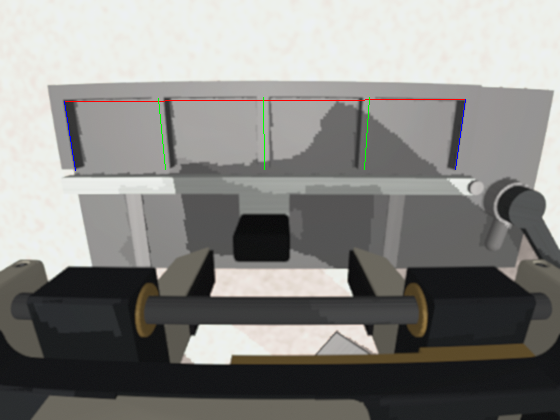

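The overlay of the carrier model matches the dividers and back wall within about 2–3 mm. Lowering into pocket 2.

jog_arm:
  increments:
    - {"slide": [20, 0, 0], "roll": 0, "gripper": 0.4}
    - {"slide": [36, 0, 0], "roll": 0, "gripper": 0.4}
    - {"slide": [42, 0, 10], "roll": 0, "gripper": 0.4}
    - {"slide": [42, 0.5, 30], "roll": 0, "gripper": 0.4}
    - {"slide": [42, 0.5, 48], "roll": 0, "gripper": 0.4}
    - {"slide": [42, 0.5, 60], "roll": 0, "gripper": 0.4}
    - {"slide": [42, 0.5, 67], "roll": 0, "gripper": 0.4}
    - {"slide": [42, 0.5, 70], "roll": 0, "gripper": 0.4}
    - {"slide": [42, 0.5, 70], "roll": 0, "gripper": 0.4}
    - {"slide": [42, 0.5, 70], "roll": 0, "gripper": 0.4}

```text
clock: 24.33
position: [0.5729, 0.2688, 0.0396]
ee_rot: [-2.321, -2.115, -0.007]
force: [-2.2, 6.4, 6.6]
width: 0.546
```

```bash
python3 -c "
from h import *
im=snap('wrist','w16');overlay(im,'w16o')
go([.5711,.2764,.038],-5.4)"
```

```text
t 24.38 p [0.5729 0.2688 0.0396] toolx [0.093 0.996 0.004] tooly [ 0.996 -0.093  0.001] z [ 0.002  0.004 -1.   ] F [-2.3  6.6  5.9] w 0.544 q [-0.18  0.71 -0.53  1.7   0.45  0.85 -0.99]
slide [ 7.4 -2.5  1.7] roll 0.001 n 0.1909485117824803
```

View pics/w16o.png

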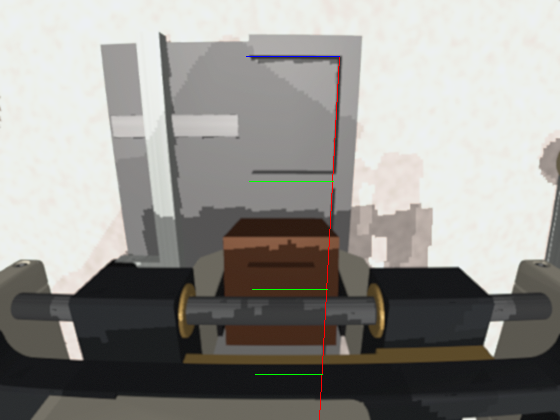

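The cup is about 7 mm short in y and leaning on the divider (6.6 N sideways). I'll raise it, shift and lower again.

jog_arm:
  increments:
    - {"slide": [0, 0, -10], "roll": 0, "gripper": 0.4}
    - {"slide": [3, 0, -16], "roll": 0, "gripper": 0.4}
    - {"slide": [6, -2, -16], "roll": 0, "gripper": 0.4}
    - {"slide": [6, -2, -16], "roll": 0, "gripper": 0.4}
    - {"slide": [6, -2, -16], "roll": 0, "gripper": 0.4}
    - {"slide": [6, -2, -10], "roll": 0, "gripper": 0.4}
    - {"slide": [6, -2, -5], "roll": 0, "gripper": 0.4}
    - {"slide": [6, -2, -1], "roll": 0, "gripper": 0.4}
    - {"slide": [6, -2, 2], "roll": 0, "gripper": 0.4}
    - {"slide": [6, -2, 2], "roll": 0, "gripper": 0.4}

```text
clock: 25.22
position: [0.5712, 0.2741, 0.0365]
ee_rot: [-2.322, -2.115, -0.002]
force: [-1.4, 3.0, 5.2]
width: 0.542
```

```bash
python3 -c "
from h import *
im=snap('wrist','w17');overlay(im,'w17o')
go([.5711,.2764,.038],-5.4)"
```

```text
t 25.27 p [0.5713 0.274  0.0365] toolx [0.093 0.996 0.002] tooly [ 0.996 -0.093  0.   ] z [ 0.     0.002 -1.   ] F [-1.   2.2  4.2] w 0.543 q [-0.19  0.71 -0.53  1.7   0.45  0.85 -1.  ]
slide [ 2.3 -0.4 -1.5] roll 0.001 n 0.06704911684658857
```

jog_arm:
  increments:
    - {"slide": [0, 0, -1], "roll": 0, "gripper": 0.7}
    - {"slide": [0, 0, -1], "roll": 0, "gripper": 0.75}
    - {"slide": [0, 0, -1], "roll": 0, "gripper": 0.75}
    - {"slide": [0, 0, -3], "roll": 0, "gripper": 0.75}
    - {"slide": [0, 0, -20], "roll": 0, "gripper": 0.8}
    - {"slide": [0, 0, -55], "roll": 0, "gripper": 0.8}
    - {"slide": [-20, 0, -90], "roll": 0, "gripper": 0.8}
    - {"slide": [-50, 0, -120], "roll": 0, "gripper": 0.8}
    - {"slide": [-80, 0, -140], "roll": 0, "gripper": 0.8}
    - {"slide": [-80, 0, -140], "roll": 0, "gripper": 0.8}

```text
clock: 26.1
position: [0.5666, 0.1866, 0.1806]
ee_rot: [2.326, 2.102, 0.004]
force: [1.9, 0.1, -0.6]
width: 0.802
```

```bash
python3 -c "
from h import *
im=snap('wrist','w18');overlay(im,'w18o');st()
cups(im,zlo=.060,zhi=.072,zt=.068);cups(im,zlo=.0725,zhi=.082,zt=.076)"
```

```text
t 26.15 p [0.5657 0.1891 0.1787] toolx [ 0.1    0.995 -0.001] tooly [ 0.995 -0.1    0.004] z [ 0.004 -0.001 -1.   ] F [0.  0.5 0.2] w 0.801 q [ 0.01  0.5  -0.61  1.67  0.33  1.06 -0.8 ]
blob px [274.  71.] 863 rect c [573.5 295. ] size [17.4 48.6] ang 85.4 mean [573.3 297.2] zmed 0.0681
blob px [553. 181.] 441 rect c [815.9 183.8] size [16.2 34.1] ang 9.1 mean [817.6 183.8] zmed 0.0655
blob px [275.  82.] 805 rect c [573.  287.9] size [16.9 27.2] ang 84.1 mean [573.1 288.5] zmed 0.0791
blob px [274. 114.] 1456 rect c [570.8 267.4] size [24.4 48.7] ang 84.1 mean [570.4 264.7] zmed 0.0775
```

View pics/w18o.png

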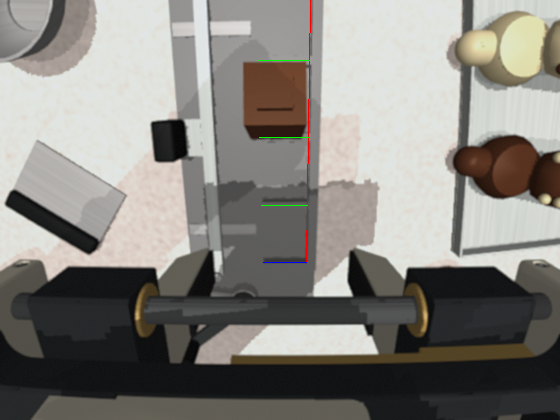

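```bash
python3 -c "
from h import *
im=load('w18');W=world(im)
for v in range(60,140,6): print(v,np.round(W[v,[250,262,275,288,300]][:,2],4),np.round(W[v,275,:2],3))
"
python3 - <<'E'
from h import *
im=load('w18');f=im['frame'];cv2.imwrite('pics/w18c.png',cv2.resize(f[40:160,200:340],None,fx=5,fy=5,interpolation=cv2.INTER_CUBIC))
E
```

```text
60 [0.009  0.0201 0.0207 0.0206 0.0203] [0.575 0.312]
66 [0.0686 0.0671 0.067  0.0666 0.0649] [0.575 0.301]
72 [0.0675 0.0774 0.0751 0.0778 0.0689] [0.574 0.296]
78 [0.0689 0.0782 0.0775 0.0772 0.0694] [0.574 0.291]
84 [0.0703 0.0796 0.0793 0.0805 0.0705] [0.573 0.287]
90 [0.0719 0.0824 0.0807 0.0817 0.0717] [0.573 0.282]
96 [0.0731 0.0813 0.0809 0.0835 0.0731] [0.572 0.278]
102 [0.0746 0.0844 0.0835 0.0832 0.0745] [0.572 0.273]
108 [0.0763 0.083  0.0838 0.0819 0.0757] [0.571 0.269]
114 [0.078  0.0778 0.0773 0.0772 0.0773] [0.571 0.264]
120 [0.0792 0.0787 0.0783 0.0781 0.0795] [0.57 0.26]
126 [0.0762 0.0757 0.0758 0.0754 0.0738] [0.57  0.255]
132 [0.0548 0.054  0.0522 0.0523 0.0526] [0.569 0.249]
138 [0.0093 0.0266 0.0262 0.0249 0.0243] [0.568 0.242]
```

View pics/w18c.png

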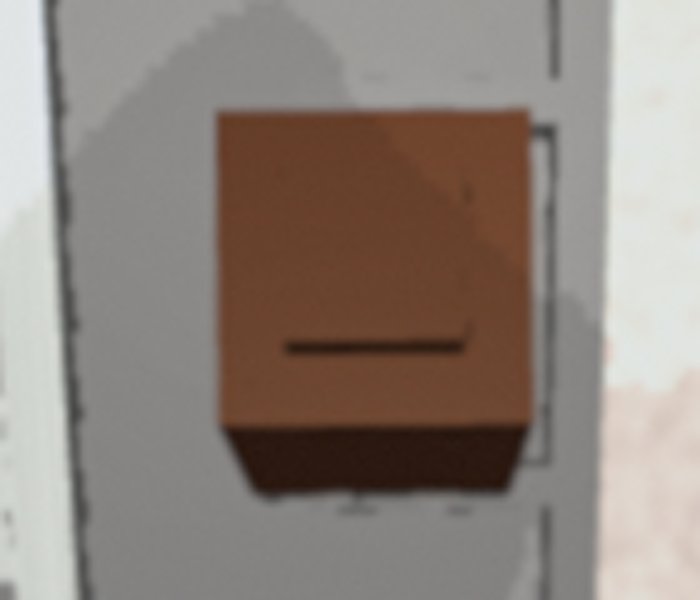

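The cup leans about 15°, with its −y rim sitting on the middle divider. I'll regrip it, lift, shift 11 mm towards +y and set it down again.

```bash
python3 -c "
from h import *
go([.572,.2745,.036],-5.4)"
```

```text
t 26.15 p [0.5657 0.1891 0.1787] toolx [ 0.1    0.995 -0.001] tooly [ 0.995 -0.1    0.004] z [ 0.004 -0.001 -1.   ] F [0.  0.5 0.2] w 0.801 q [ 0.01  0.5  -0.61  1.67  0.33  1.06 -0.8 ]
slide [ 85.7  -2.8 142.6] roll -0.005 n 3.9906954704257953
```

jog_arm:
  increments:
    - {"slide": [35, 0, 0], "roll": 0, "gripper": 0.8}
    - {"slide": [65, 0, 20], "roll": 0, "gripper": 0.8}
    - {"slide": [81, -1, 50], "roll": 0, "gripper": 0.8}
    - {"slide": [81, -1, 85], "roll": 0, "gripper": 0.8}
    - {"slide": [81, -1, 120], "roll": 0, "gripper": 0.8}
    - {"slide": [81, -1, 138], "roll": 0, "gripper": 0.8}
    - {"slide": [81, -1, 141], "roll": 0, "gripper": 0.8}
    - {"slide": [81, -1, 141], "roll": 0, "gripper": 0.8}
    - {"slide": [81, -1, 141], "roll": 0, "gripper": 0.8}
    - {"slide": [81, -1, 141], "roll": 0, "gripper": 0.8}
  newtons: 15

```text
clock: 26.98
position: [0.5713, 0.2746, 0.0371]
ee_rot: [2.323, 2.114, 0.004]
force: [0.6, 0.7, -0.1]
width: 0.8
```

```bash
python3 -c "
from h import *
go([.572,.2745,.036],-5.4)"
```

```text
t 26.98 p [0.5713 0.2746 0.0371] toolx [0.094 0.996 0.002] tooly [ 0.996 -0.094  0.002] z [ 0.002  0.002 -1.   ] F [ 0.6  0.7 -0.1] w 0.8 q [-0.19  0.71 -0.53  1.7   0.46  0.85 -1.01]
slide [0.  0.7 1.1] roll 0.0 n 0.031309831594677776
```

jog_arm:
  increments:
    - {"slide": [0, 0, 1], "roll": 0, "gripper": 0.4}
    - {"slide": [0, 0, 1], "roll": 0, "gripper": 0.4}
    - {"slide": [0, 0, 1], "roll": 0, "gripper": 0.4}
    - {"slide": [0, 0, 1], "roll": 0, "gripper": 0.4}
    - {"slide": [0, 0, 1], "roll": 0, "gripper": 0.4}
    - {"slide": [0, 0, 1], "roll": 0, "gripper": 0.4}
    - {"slide": [0, 0, -12], "roll": 0, "gripper": 0.4}
    - {"slide": [0, 0, -22], "roll": 0, "gripper": 0.4}
    - {"slide": [6, 0, -22], "roll": 0, "gripper": 0.4}
    - {"slide": [11, 0, -22], "roll": 0, "gripper": 0.4}

```text
clock: 27.82
position: [0.5722, 0.2853, 0.0587]
ee_rot: [2.324, 2.114, 0.003]
force: [0.1, 0.1, -0.5]
width: 0.542
```

jog_arm:
  increments:
    - {"slide": [0, 0, 0], "roll": 0, "gripper": 0.4}
    - {"slide": [0, 0, 8], "roll": 0, "gripper": 0.4}
    - {"slide": [0, 0, 15], "roll": 0, "gripper": 0.4}
    - {"slide": [0, 0, 20], "roll": 0, "gripper": 0.4}
    - {"slide": [0, 0, 23], "roll": 0, "gripper": 0.4}
    - {"slide": [0, 0, 23], "roll": 0, "gripper": 0.4}
    - {"slide": [0, 0, 23], "roll": 0, "gripper": 0.6}
    - {"slide": [0, 0, 23], "roll": 0, "gripper": 0.7}
    - {"slide": [0, 0, 23], "roll": 0, "gripper": 0.75}
    - {"slide": [0, 0, 23], "roll": 0, "gripper": 0.75}
  newtons: 8

```text
clock: 28.65
position: [0.5715, 0.2845, 0.0344]
ee_rot: [-2.323, -2.114, -0.0]
force: [0.6, 0.5, -0.1]
width: 0.735
```

jog_arm:
  increments:
    - {"slide": [0, 0, -10], "roll": 0, "gripper": 0.8}
    - {"slide": [0, 0, -35], "roll": 0, "gripper": 0.8}
    - {"slide": [-20, 0, -70], "roll": 0, "gripper": 0.8}
    - {"slide": [-50, 0, -100], "roll": 0, "gripper": 0.8}
    - {"slide": [-90, 0, -125], "roll": 0, "gripper": 0.8}
    - {"slide": [-120, 0, -140], "roll": 0, "gripper": 0.8}
    - {"slide": [-130, 0, -140], "roll": 0, "gripper": 0.8}
    - {"slide": [-130, 0, -140], "roll": 0, "gripper": 0.8}
    - {"slide": [-130, 0, -140], "roll": 0, "gripper": 0.8}
    - {"slide": [-130, 0, -140], "roll": 0, "gripper": 0.8}

```text
clock: 29.48
position: [0.5588, 0.1566, 0.1743]
ee_rot: [-2.321, -2.116, -0.001]
force: [-0.4, 1.2, 0.2]
width: 0.801
```

```bash
python3 -c "
from h import *
im=snap('wrist','w19');overlay(im,'w19o');st()
W=world(im)
cups(im,zlo=.060,zhi=.072,zt=.068);cups(im,zlo=.0725,zhi=.086,zt=.076)
"
```

```text
t 29.53 p [0.5587 0.1569 0.1741] toolx [0.092 0.996 0.001] tooly [ 0.996 -0.092 -0.001] z [-0.001  0.001 -1.   ] F [-0.6 -0.2 -0.4] w 0.8 q [ 0.07  0.49 -0.62  1.71  0.32  1.04 -0.75]
blob px [281.  60.] 2863 rect c [570.5 273.6] size [49.8 49.1] ang 84.6 mean [570.4 274. ] zmed 0.0685
blob px [281.  59.] 1505 rect c [570.5 273.8] size [27.9 27.6] ang 84.6 mean [570.5 274.1] zmed 0.0765
```

View pics/w19o.png

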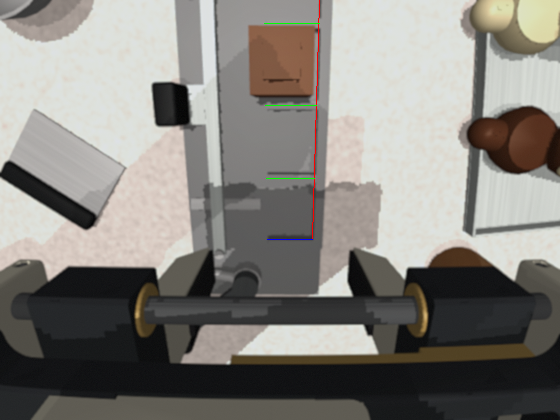

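The cup now sits flat in pocket 2 at (281,60) in the image (body top 68.5 mm, foot 76.5 mm). Now cup A.

```bash
python3 -c "
from h import *
go([.458,-.187,.16],20.5)"
```

```text
t 29.53 p [0.5587 0.1569 0.1741] toolx [0.092 0.996 0.001] tooly [ 0.996 -0.092 -0.001] z [-0.001  0.001 -1.   ] F [-0.6 -0.2 -0.4] w 0.8 q [ 0.07  0.49 -0.62  1.71  0.32  1.04 -0.75]
slide [-351.7  -68.7   13.8] roll -0.45 n 8.59914338709541
```

jog_arm:
  increments:
    - {"slide": [-36, -7, 1], "roll": -0.06, "gripper": 0.8}
    - {"slide": [-72, -14, 2], "roll": -0.12, "gripper": 0.8}
    - {"slide": [-109, -21, 3], "roll": -0.18, "gripper": 0.8}
    - {"slide": [-145, -28, 4], "roll": -0.24, "gripper": 0.8}
    - {"slide": [-182, -36, 6], "roll": -0.3, "gripper": 0.8}
    - {"slide": [-218, -43, 8], "roll": -0.36, "gripper": 0.8}
    - {"slide": [-254, -50, 10], "roll": -0.42, "gripper": 0.8}
    - {"slide": [-290, -57, 12], "roll": -0.45, "gripper": 0.8}
    - {"slide": [-325, -64, 14], "roll": -0.45, "gripper": 0.8}
    - {"slide": [-350, -68, 14], "roll": -0.45, "gripper": 0.8}

```text
clock: 30.37
position: [0.4575, -0.1888, 0.1594]
ee_rot: [-1.792, -2.578, 0.001]
force: [0.2, -0.1, -0.8]
width: 0.798
```

jog_arm:
  increments:
    - {"slide": [0, 0, 0], "roll": 0, "gripper": 0.8}
    - {"slide": [0, 0, 0], "roll": 0, "gripper": 0.8}
    - {"slide": [0, 0, 0], "roll": 0, "gripper": 0.8}
    - {"slide": [0, 0, 0], "roll": 0, "gripper": 0.8}
    - {"slide": [0, 0, 0], "roll": 0, "gripper": 0.8}
    - {"slide": [0, 0, 0], "roll": 0, "gripper": 0.8}
    - {"slide": [0, 0, 0], "roll": 0, "gripper": 0.8}
    - {"slide": [0, 0, 0], "roll": 0, "gripper": 0.8}
    - {"slide": [0, 0, 0], "roll": 0, "gripper": 0.8}
    - {"slide": [0, 0, 0], "roll": 0, "gripper": 0.8}

```text
clock: 31.2
position: [0.4587, -0.187, 0.1605]
ee_rot: [1.793, 2.58, -0.0]
force: [0.3, 0.4, -0.2]
width: 0.799
```

```bash
cat >> h.py <<'E'
def foot(c,ang,z=.031,back=42.5):
    """c: body centre mm, ang: mouth direction deg -> foot grip TCP move"""
    a=np.radians(ang);u=np.array([np.cos(a),np.sin(a)]);p=(np.array(c)-back*u)/1000
    print('foot tgt',np.round(p,4));go([p[0],p[1],z],ang-90)
E
python3 -c "
from h import *
im=snap('wrist','w20');r=cups(im);st()
im['frame']"
```

```text
blob px [279. 136.] 4207 rect c [ 436.6 -132.3] size [48.1 59.4] ang 20.6 mean [ 436.3 -131.3] zmed 0.0505
blob px [224. 292.] 232 rect c [ 435.9 -285.2] size [24.6 14.4] ang 20.8 mean [ 437.5 -287. ] zmed 0.0502
blob px [216. 332.] 585 rect c [ 449.  -336.8] size [48.8 23.8] ang 21.2 mean [ 443.7 -335.2] zmed 0.0505
t 31.25 p [ 0.4587 -0.187   0.1604] toolx [-0.348  0.937 -0.   ] tooly [0.937 0.348 0.   ] z [ 0. -0. -1.] F [ 0.2 -1.1  0.8] w 0.799 q [ 0.82  0.39 -0.7   1.92  0.31  0.94  0.33]
```

View pics/w20.png

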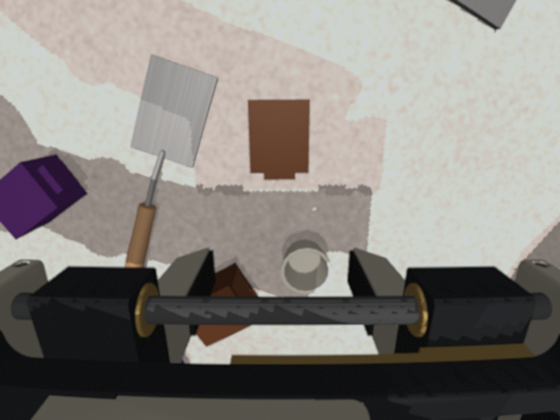

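Cup A lies cleanly at (279,136), foot towards the gripper. Next I'll grip the foot.

```bash
python3 -c "
from h import *
foot((436.6,-132.3),110.6,back=42.2)"
```

```text
foot tgt [ 0.4514 -0.1718]
t 31.25 p [ 0.4587 -0.187   0.1604] toolx [-0.348  0.937 -0.   ] tooly [0.937 0.348 0.   ] z [ 0. -0. -1.] F [ 0.2 -1.1  0.8] w 0.799 q [ 0.82  0.39 -0.7   1.92  0.31  0.94  0.33]
slide [ 16.8  -1.5 129.4] roll -0.004 n 3.1300885224271306
```

jog_arm:
  increments:
    - {"slide": [17, -1.5, 35], "roll": 0, "gripper": 0.6}
    - {"slide": [17, -1.5, 70], "roll": 0, "gripper": 0.5}
    - {"slide": [17, -1.5, 105], "roll": 0, "gripper": 0.5}
    - {"slide": [17, -1.5, 125], "roll": 0, "gripper": 0.5}
    - {"slide": [17, -1.5, 129], "roll": 0, "gripper": 0.5}
    - {"slide": [17, -1.5, 129.5], "roll": 0, "gripper": 0.5}
    - {"slide": [17, -1.5, 129.5], "roll": 0, "gripper": 0.2}
    - {"slide": [17, -1.5, 129.5], "roll": 0, "gripper": 0.2}
    - {"slide": [17, -1.5, 129.5], "roll": 0, "gripper": 0.2}
    - {"slide": [17, -1.5, 129.5], "roll": 0, "gripper": 0.2}
  newtons: 4

```text
clock: 32.08
position: [0.4523, -0.172, 0.0321]
ee_rot: [1.792, 2.577, 0.001]
force: [0.8, -0.4, 3.9]
width: 0.299
```

```bash
python3 -c "
from h import *
st()"
```

```text
t 32.08 p [ 0.4523 -0.172   0.0321] toolx [-0.348  0.937 -0.002] tooly [0.937 0.348 0.002] z [ 0.002 -0.001 -1.   ] F [ 0.8 -0.4  3.9] w 0.299 q [ 0.69  0.55 -0.58  2.08  0.5   0.65  0.13]
```

jog_arm:
  increments:
    - {"slide": [0, 0, -3], "roll": 0, "gripper": 0.2}
    - {"slide": [0, 0, -8], "roll": 0, "gripper": 0.2}
    - {"slide": [0, 0, -14], "roll": 0, "gripper": 0.2}
    - {"slide": [0, 0, -20], "roll": 0, "gripper": 0.2}
    - {"slide": [0, 0, -27], "roll": 0, "gripper": 0.2}
    - {"slide": [0, 0, -34], "roll": 0, "gripper": 0.2}
    - {"slide": [0, 0, -40], "roll": 0, "gripper": 0.2}
    - {"slide": [0, 0, -45], "roll": 0, "gripper": 0.2}
    - {"slide": [0, 0, -45], "roll": 0, "gripper": 0.2}
    - {"slide": [0, 0, -45], "roll": 0, "gripper": 0.2}

```text
clock: 32.92
position: [0.4515, -0.1718, 0.0762]
ee_rot: [1.793, 2.579, 0.0]
force: [-0.5, 0.5, -0.6]
width: 0.302
```

jog_arm:
  increments:
    - {"slide": [0, 0, -20], "roll": 0, "gripper": 0.2}
    - {"slide": [0, 0, -20], "roll": 0, "gripper": 0.2}
    - {"slide": [0, 0, -5], "roll": 0, "gripper": 0.2}
    - {"slide": [0, 0, -25], "roll": 0, "gripper": 0.2}
    - {"slide": [0, 0, -25], "roll": 0, "gripper": 0.2}
    - {"slide": [0, 0, -10], "roll": 0, "gripper": 0.2}
    - {"slide": [0, 0, -30], "roll": 0, "gripper": 0.2}
    - {"slide": [0, 0, -30], "roll": 0, "gripper": 0.2}
    - {"slide": [0, 0, -30], "roll": 0, "gripper": 0.2}
    - {"slide": [0, 0, -30], "roll": 0, "gripper": 0.2}
  newtons: 3

```text
clock: 33.75
position: [0.4514, -0.1717, 0.1055]
ee_rot: [1.793, 2.579, 0.0]
force: [1.0, 0.4, -0.3]
width: 0.308
```

```bash
python3 -c "
from h import *
im=snap('wrist','w21');st();tilt(im,(250,165,315,240))"
```

```text
t 33.8 p [ 0.4512 -0.1716  0.1054] toolx [-0.348  0.937 -0.   ] tooly [ 0.937  0.348 -0.   ] z [-0. -0. -1.] F [ 0.1 -1.2 -1. ] w 0.301 q [ 0.77  0.44 -0.67  2.01  0.38  0.81  0.23]
c [ 0.4413 -0.142   0.0874] n [-0.317  0.835  0.45 ] tilt deg 63.3 zmin/max [0.053 0.109]
```

View pics/w21.png

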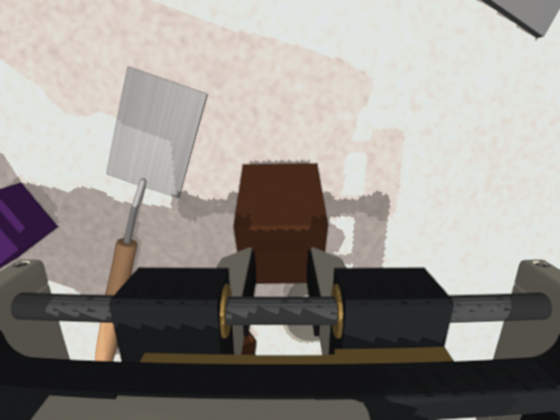

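The cup hangs at 63° again. Same lowering and release as before.

jog_arm:
  increments:
    - {"slide": [0, 0, 14], "roll": 0, "gripper": 0.2}
    - {"slide": [0, 0, 28], "roll": 0, "gripper": 0.2}
    - {"slide": [0, 0, 35], "roll": 0, "gripper": 0.2}
    - {"slide": [5, 0, 37], "roll": 0, "gripper": 0.2}
    - {"slide": [11, 0, 38], "roll": 0, "gripper": 0.2}
    - {"slide": [17, 0, 39.5], "roll": 0, "gripper": 0.2}
    - {"slide": [23, 0, 41], "roll": 0, "gripper": 0.2}
    - {"slide": [29, 0, 43.5], "roll": 0, "gripper": 0.2}
    - {"slide": [34, 0, 45.5], "roll": 0, "gripper": 0.2}
    - {"slide": [34, 0, 45.5], "roll": 0, "gripper": 0.2}

```text
clock: 34.63
position: [0.4398, -0.1402, 0.0612]
ee_rot: [1.791, 2.578, -0.002]
force: [-1.6, -4.2, 6.4]
width: 0.304
```

jog_arm:
  increments:
    - {"slide": [0, 0, -1], "roll": 0, "gripper": 0.7}
    - {"slide": [0, 0, -1], "roll": 0, "gripper": 0.7}
    - {"slide": [0, 0, -1], "roll": 0, "gripper": 0.7}
    - {"slide": [0, 0, -2], "roll": 0, "gripper": 0.8}
    - {"slide": [0, 0, -20], "roll": 0, "gripper": 0.8}
    - {"slide": [-5, 0, -50], "roll": 0, "gripper": 0.8}
    - {"slide": [-10, 0, -80], "roll": 0, "gripper": 0.8}
    - {"slide": [-10, 0, -100], "roll": 0, "gripper": 0.8}
    - {"slide": [-10, 0, -100], "roll": 0, "gripper": 0.8}
    - {"slide": [-10, 0, -100], "roll": 0, "gripper": 0.8}

```text
clock: 35.47
position: [0.4435, -0.1494, 0.1611]
ee_rot: [1.793, 2.577, 0.001]
force: [0.8, 0.5, -1.4]
width: 0.798
```

```bash
python3 -c "
from h import *
im=snap('wrist','w22');st();cups(im,zlo=.052,zhi=.064,zt=.06);cups(im,zlo=.0645,zhi=.073,zt=.068)"
```

```text
t 35.52 p [ 0.4427 -0.1492  0.1601] toolx [-0.348  0.937 -0.   ] tooly [ 0.937  0.348 -0.   ] z [-0. -0. -1.] F [-0.   1.1 -0. ] w 0.8 q [ 0.79  0.35 -0.73  1.99  0.29  0.91  0.27]
blob px [280. 198.] 2092 rect c [ 440.4 -143.1] size [48.2 50.2] ang 19.8 mean [ 439.6 -140.5] zmed 0.0603
blob px [279. 204.] 1145 rect c [ 440.3 -143.1] size [27.5 28.2] ang 20.3 mean [ 440.3 -143. ] zmed 0.0684
```

View pics/w22.png

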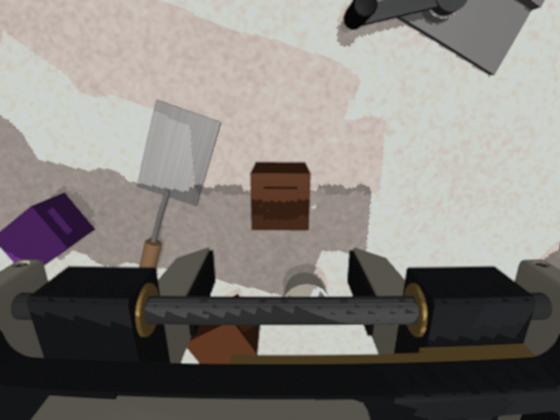

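Cup A now stands upside down at (280,198). Next I'll grip it by the body.

jog_arm:
  increments:
    - {"slide": [6.5, 0, 35], "roll": 0, "gripper": 0.8}
    - {"slide": [6.5, 0, 70], "roll": 0, "gripper": 0.8}
    - {"slide": [6.5, 0, 105], "roll": 0, "gripper": 0.8}
    - {"slide": [6.5, 0, 127], "roll": 0, "gripper": 0.8}
    - {"slide": [6.5, 0, 131], "roll": 0, "gripper": 0.7}
    - {"slide": [6.5, 0, 131], "roll": 0, "gripper": 0.4}
    - {"slide": [6.5, 0, 131], "roll": 0, "gripper": 0.4}
    - {"slide": [6.5, 0, 131], "roll": 0, "gripper": 0.4}
    - {"slide": [6.5, 0, 131], "roll": 0, "gripper": 0.4}
    - {"slide": [6.5, 0, 131], "roll": 0, "gripper": 0.4}
  newtons: 20

```text
clock: 36.35
position: [0.4415, -0.1433, 0.0305]
ee_rot: [1.792, 2.577, 0.001]
force: [-0.3, -0.0, 5.2]
width: 0.542
```

```bash
python3 -c "
from h import *
p=cw(-6,-35);print(p)
go([p[0],p[1],.11],-5.4)"
```

```text
[0.56453284 0.20671998 0.        ]
t 36.35 p [ 0.4415 -0.1433  0.0305] toolx [-0.348  0.937 -0.002] tooly [0.937 0.348 0.002] z [ 0.002 -0.001 -1.   ] F [-0.3 -0.   5.2] w 0.542 q [ 0.65  0.53 -0.59  2.12  0.51  0.62  0.06]
slide [285.2 237.3 -79.5] roll 0.45 n 9.100006255932662
```

jog_arm:
  increments:
    - {"slide": [0, 0, -30], "roll": 0, "gripper": 0.4}
    - {"slide": [3, 3, -65], "roll": 0.03, "gripper": 0.4}
    - {"slide": [25, 21, -80], "roll": 0.08, "gripper": 0.4}
    - {"slide": [55, 46, -80], "roll": 0.14, "gripper": 0.4}
    - {"slide": [86, 72, -80], "roll": 0.2, "gripper": 0.4}
    - {"slide": [117, 98, -80], "roll": 0.26, "gripper": 0.4}
    - {"slide": [148, 123, -80], "roll": 0.32, "gripper": 0.4}
    - {"slide": [178, 148, -80], "roll": 0.38, "gripper": 0.4}
    - {"slide": [208, 173, -80], "roll": 0.43, "gripper": 0.4}
    - {"slide": [235, 196, -80], "roll": 0.45, "gripper": 0.4}

```text
clock: 37.18
position: [0.5431, 0.1482, 0.1103]
ee_rot: [2.326, 2.111, 0.002]
force: [0.9, 0.5, -0.6]
width: 0.544
```

jog_arm:
  increments:
    - {"slide": [20, 0, 0], "roll": 0, "gripper": 0.4}
    - {"slide": [38, 0, 0], "roll": 0, "gripper": 0.4}
    - {"slide": [46, 0, 0], "roll": 0, "gripper": 0.4}
    - {"slide": [50, 0, 0], "roll": 0, "gripper": 0.4}
    - {"slide": [50, 0, 0], "roll": 0, "gripper": 0.4}
    - {"slide": [50, 0, 0], "roll": 0, "gripper": 0.4}
    - {"slide": [50, 0, 0], "roll": 0, "gripper": 0.4}
    - {"slide": [50, 0, 0], "roll": 0, "gripper": 0.4}
    - {"slide": [50, 0, 0], "roll": 0, "gripper": 0.4}
    - {"slide": [50, 0, 0], "roll": 0, "gripper": 0.4}

```text
clock: 38.02
position: [0.5474, 0.1947, 0.1094]
ee_rot: [2.324, 2.113, -0.0]
force: [1.9, -0.1, 0.1]
width: 0.544
```

```bash
python3 -c "
from h import *
im=snap('wrist','w23');overlay(im,'w23o')
p=cw(-6,-35);go([p[0],p[1],.0375],-5.4)"
```

```text
t 38.07 p [0.5473 0.1949 0.1094] toolx [ 0.095  0.996 -0.   ] tooly [ 0.996 -0.095  0.   ] z [ 0. -0. -1.] F [ 0.6  0.8 -0.7] w 0.541 q [-0.04  0.55 -0.57  1.78  0.37  0.91 -0.86]
slide [13.5 16.  71.9] roll -0.0 n 1.7962859621723946
```

View pics/w23o.png

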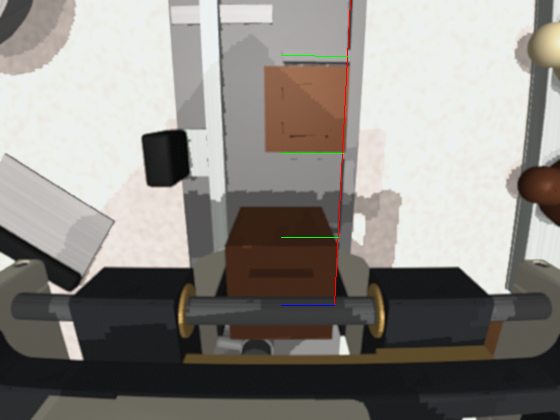

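jog_arm:
  increments:
    - {"slide": [7, 8, 0], "roll": 0, "gripper": 0.4}
    - {"slide": [13.5, 16, 5], "roll": 0, "gripper": 0.4}
    - {"slide": [13.5, 16, 15], "roll": 0, "gripper": 0.4}
    - {"slide": [13.5, 16, 30], "roll": 0, "gripper": 0.4}
    - {"slide": [13.5, 16, 40], "roll": 0, "gripper": 0.4}
    - {"slide": [13.5, 16, 42], "roll": 0, "gripper": 0.4}
    - {"slide": [13.5, 16, 42], "roll": 0, "gripper": 0.4}
    - {"slide": [13.5, 16, 42], "roll": 0, "gripper": 0.4}
    - {"slide": [13.5, 16, 42], "roll": 0, "gripper": 0.4}
    - {"slide": [13.5, 16, 42], "roll": 0, "gripper": 0.4}

```text
clock: 38.9
position: [0.5648, 0.2075, 0.0681]
ee_rot: [2.323, 2.114, 0.002]
force: [1.3, 0.7, -0.3]
width: 0.545
```

```bash
python3 -c "
from h import *
p=cw(-6,-35);go([p[0],p[1],.0375],-5.4)"
```

```text
t 38.9 p [0.5648 0.2075 0.0681] toolx [0.094 0.996 0.001] tooly [ 0.996 -0.094  0.001] z [ 0.001  0.    -1.   ] F [ 1.3  0.7 -0.3] w 0.545 q [-0.08  0.63 -0.54  1.76  0.41  0.86 -0.89]
slide [-0.8 -0.3 30.6] roll 0.0 n 0.7342375418217284
```

jog_arm:
  increments:
    - {"slide": [-1, 0, 8], "roll": 0, "gripper": 0.4}
    - {"slide": [-1, 0, 16], "roll": 0, "gripper": 0.4}
    - {"slide": [-1, 0, 22], "roll": 0, "gripper": 0.4}
    - {"slide": [-1, 0, 27], "roll": 0, "gripper": 0.4}
    - {"slide": [-1, 0, 30], "roll": 0, "gripper": 0.4}
    - {"slide": [-1, 0, 31], "roll": 0, "gripper": 0.4}
    - {"slide": [-1, 0, 31], "roll": 0, "gripper": 0.4}
    - {"slide": [-1, 0, 31], "roll": 0, "gripper": 0.4}
    - {"slide": [-1, 0, 31], "roll": 0, "gripper": 0.4}
    - {"slide": [-1, 0, 31], "roll": 0, "gripper": 0.4}

```text
clock: 39.73
position: [0.5637, 0.2062, 0.0374]
ee_rot: [2.323, 2.114, -0.001]
force: [-6.9, -3.2, 16.9]
width: 0.544
```

```bash
python3 -c "
from h import *
im=snap('wrist','w24');p=cw(-6,-35);go([p[0],p[1],.0375],-5.4)"
```

```text
t 39.78 p [0.5637 0.2063 0.0374] toolx [ 0.094  0.996 -0.001] tooly [ 0.996 -0.094 -0.   ] z [-0.    -0.001 -1.   ] F [-6.8 -3.7 17. ] w 0.544 q [-0.09  0.67 -0.51  1.79  0.44  0.8  -0.92]
slide [ 0.5  0.8 -0.1] roll 0.0 n 0.022950913968154428
```

View pics/w24.png

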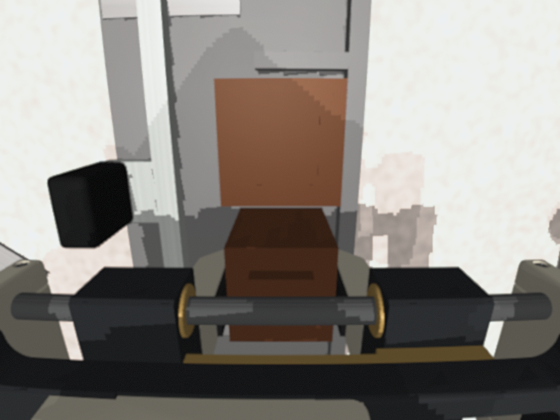

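jog_arm:
  increments:
    - {"slide": [0, 0, -1], "roll": 0, "gripper": 0.4}
    - {"slide": [0, 0, -1], "roll": 0, "gripper": 0.7}
    - {"slide": [0, 0, -1], "roll": 0, "gripper": 0.75}
    - {"slide": [0, 0, -2], "roll": 0, "gripper": 0.75}
    - {"slide": [0, 0, -10], "roll": 0, "gripper": 0.8}
    - {"slide": [0, 0, -40], "roll": 0, "gripper": 0.8}
    - {"slide": [-20, 0, -80], "roll": 0, "gripper": 0.8}
    - {"slide": [-55, 0, -110], "roll": 0, "gripper": 0.8}
    - {"slide": [-90, 0, -130], "roll": 0, "gripper": 0.8}
    - {"slide": [-100, 0, -140], "roll": 0, "gripper": 0.8}

```text
clock: 40.62
position: [0.5558, 0.1024, 0.1793]
ee_rot: [2.324, 2.108, 0.001]
force: [1.2, -1.2, -0.5]
width: 0.799
```

```bash
python3 -c "
from h import *
im=snap('wrist','w25');st()
cups(im,zlo=.060,zhi=.072,zt=.068);cups(im,zlo=.0725,zhi=.086,zt=.076)
go([.46,-.375,.16],-39.3)
"
```

```text
t 40.67 p [0.5567 0.1006 0.1808] toolx [ 0.1    0.995 -0.002] tooly [ 0.995 -0.1    0.005] z [ 0.005 -0.003 -1.   ] F [ 0.4 -2.4  0.5] w 0.8 q [ 0.16  0.45 -0.6   1.75  0.3   1.03 -0.65]
blob px [277.  12.] 1345 rect c [568.6 255.6] size [15.4 48.6] ang 84.4 mean [568.6 255. ] zmed 0.0683
blob px [278.  80.] 2632 rect c [564.6 205.5] size [48.2 49.2] ang 84.4 mean [564.6 205.8] zmed 0.0685
blob px [469. 235.] 339 rect c [728.4  56.2] size [42.  14.4] ang 56.1 mean [728.2  56.2] zmed 0.0631
blob px [278.  79.] 1364 rect c [564.5 205.5] size [27.  27.6] ang 84.4 mean [564.7 205.8] zmed 0.0765
t 40.67 p [0.5567 0.1006 0.1808] toolx [ 0.1    0.995 -0.002] tooly [ 0.995 -0.1    0.005] z [ 0.005 -0.003 -1.   ] F [ 0.4 -2.4  0.5] w 0.8 q [ 0.16  0.45 -0.6   1.75  0.3   1.03 -0.65]
slide [-482.8  -48.8   21.7] roll 0.586 n 11.649134259617332
```

View pics/w25.png

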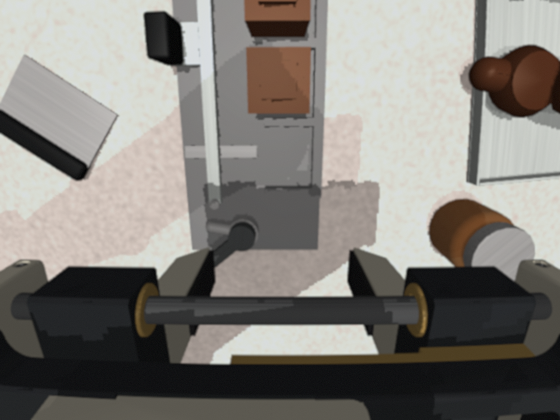

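Cup A is flat in pocket 1 at (278,80) (body top 68.5 mm, foot 76.5 mm). Now the third cup.

```bash
python3 -c "
from h import *
go([.402,-.363,.17],-39.3)
"
```

```text
t 40.67 p [0.5567 0.1006 0.1808] toolx [ 0.1    0.995 -0.002] tooly [ 0.995 -0.1    0.005] z [ 0.005 -0.003 -1.   ] F [ 0.4 -2.4  0.5] w 0.8 q [ 0.16  0.45 -0.6   1.75  0.3   1.03 -0.65]
slide [-476.7 -107.7   11.4] roll 0.586 n 11.722910634654573
```

jog_arm:
  increments:
    - {"slide": [-38, -8, 0], "roll": 0.06, "gripper": 0.8}
    - {"slide": [-77, -17, 0], "roll": 0.12, "gripper": 0.8}
    - {"slide": [-115, -26, 0], "roll": 0.18, "gripper": 0.8}
    - {"slide": [-154, -34, 0], "roll": 0.24, "gripper": 0.8}
    - {"slide": [-192, -43, 0], "roll": 0.3, "gripper": 0.8}
    - {"slide": [-231, -52, 0], "roll": 0.36, "gripper": 0.8}
    - {"slide": [-269, -60, 0], "roll": 0.42, "gripper": 0.8}
    - {"slide": [-308, -69, 0], "roll": 0.48, "gripper": 0.8}
    - {"slide": [-346, -78, 5], "roll": 0.54, "gripper": 0.8}
    - {"slide": [-384, -87, 10], "roll": 0.586, "gripper": 0.8}

```text
clock: 41.5
position: [0.4319, -0.269, 0.1671]
ee_rot: [2.836, 1.349, 0.002]
force: [0.6, -1.1, -0.8]
width: 0.798
```

```bash
python3 -c "
from h import *
go([.402,-.363,.17],-39.3)
"
```

```text
t 41.5 p [ 0.4319 -0.269   0.1671] toolx [0.631 0.776 0.   ] tooly [ 0.776 -0.631  0.002] z [ 0.001 -0.001 -1.   ] F [ 0.6 -1.1 -0.8] w 0.798 q [ 0.75  0.34 -0.38  1.91  0.16  0.92 -0.39]
slide [-91.8  36.2  -2.9] roll 0.003 n 2.3672045006021802
```

jog_arm:
  increments:
    - {"slide": [-38, 15, 0], "roll": 0, "gripper": 0.8}
    - {"slide": [-70, 28, 0], "roll": 0, "gripper": 0.8}
    - {"slide": [-88, 35, 0], "roll": 0, "gripper": 0.8}
    - {"slide": [-92, 36, 0], "roll": 0, "gripper": 0.8}
    - {"slide": [-92, 36, 0], "roll": 0, "gripper": 0.8}
    - {"slide": [-92, 36, 0], "roll": 0, "gripper": 0.8}
    - {"slide": [-92, 36, 0], "roll": 0, "gripper": 0.8}
    - {"slide": [-92, 36, 0], "roll": 0, "gripper": 0.8}
    - {"slide": [-92, 36, 0], "roll": 0, "gripper": 0.8}
    - {"slide": [-92, 36, 0], "roll": 0, "gripper": 0.8}

```text
clock: 42.33
position: [0.4028, -0.3608, 0.1665]
ee_rot: [2.834, 1.355, 0.0]
force: [-0.1, 1.7, 0.0]
width: 0.798
```

```bash
python3 -c "
from h import *
im=snap('wrist','w26');r=cups(im)
foot((438.4,-318.5),50.7,back=42.2)
"
```

```text
blob px [282. 140.] 3944 rect c [ 438.8 -318.1] size [58.9 48.4] ang 49.9 mean [ 439.4 -317.6] zmed 0.0506
foot tgt [ 0.4117 -0.3512]
t 42.38 p [ 0.4028 -0.361   0.1665] toolx [0.628 0.778 0.   ] tooly [ 0.778 -0.628  0.   ] z [ 0. -0. -1.] F [-1.2 -0.2  0.8] w 0.801 q [ 0.89  0.39 -0.35  1.83  0.16  0.95 -0.2 ]
slide [ 13.2   0.7 135.5] roll 0.007 n 3.265410794768948
```

View pics/w26.png

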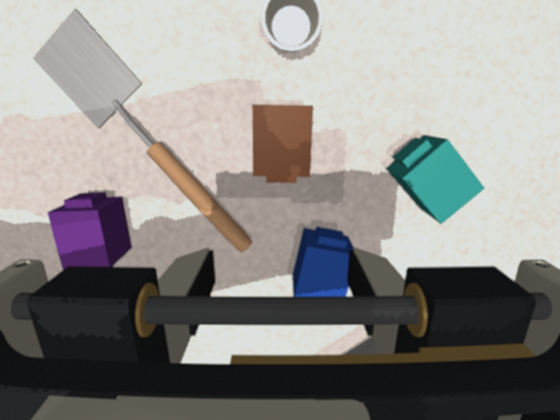

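```bash
python3 -c "
from h import *
im=load('w26');W=world(im);hsv=cv2.cvtColor(im['frame'],cv2.COLOR_BGR2HSV)
m=(hsv[...,0]>100)&(hsv[...,0]<125)&(hsv[...,1]>120)&(W[...,2]>.02)
P=W[m];s=im['state'];R=Ro.from_rotvec(s['ee_rot']).as_matrix()
Q=(P-np.array([.4119,-.3507,.031]))@R*1000
print(np.nanmin(Q,0),np.nanmax(Q,0)); 
for lo in range(-60,10,8):
  k=(Q[:,0]>lo)&(Q[:,0]<lo+8); 
  if k.any(): print(lo,np.round(Q[k][:,1].min()),np.round(Q[k][:,1].max()))
"
```

```text
[-108.62592211    4.01594427 -215.29783236] [17.79935799 70.4028935  10.94285194]
-60 22.0 63.0
-52 35.0 59.0
-28 36.0 37.0
-20 36.0 37.0
-12 36.0 38.0
-4 37.0 37.0
```

```bash
python3 -c "
from h import *
im=load('w26');W=world(im);hsv=cv2.cvtColor(im['frame'],cv2.COLOR_BGR2HSV)
m=(hsv[...,0]>100)&(hsv[...,0]<125)&(hsv[...,1]>120)&(W[...,2]>.01)&(W[...,2]<.056)
P=W[m];s=im['state'];R=Ro.from_rotvec(s['ee_rot']).as_matrix()
Q=(P-np.array([.4119,-.3507,.031]))@R*1000
for lo in range(-110,30,8):
  k=(Q[:,0]>lo)&(Q[:,0]<lo+8); 
  if k.sum()>3: print(lo,k.sum(),np.round(Q[k][:,1].min()),np.round(Q[k][:,1].max()))
"
```

```text
-110 293 13.0 64.0
-102 410 13.0 66.0
-94 396 15.0 64.0
-86 396 17.0 63.0
-78 386 18.0 63.0
-70 417 20.0 70.0
-62 631 22.0 67.0
-54 396 23.0 63.0
```

The third cup is at (282,142); the blue look-alike is over 50 mm behind the finger path, so it is clear. Gripping the foot.

jog_arm:
  increments:
    - {"slide": [13.7, 0.6, 35], "roll": 0.007, "gripper": 0.6}
    - {"slide": [13.7, 0.6, 70], "roll": 0.007, "gripper": 0.5}
    - {"slide": [13.7, 0.6, 105], "roll": 0.007, "gripper": 0.5}
    - {"slide": [13.7, 0.6, 130], "roll": 0.007, "gripper": 0.5}
    - {"slide": [13.7, 0.6, 135], "roll": 0.007, "gripper": 0.5}
    - {"slide": [13.7, 0.6, 135.5], "roll": 0.007, "gripper": 0.5}
    - {"slide": [13.7, 0.6, 135.5], "roll": 0.007, "gripper": 0.2}
    - {"slide": [13.7, 0.6, 135.5], "roll": 0.007, "gripper": 0.2}
    - {"slide": [13.7, 0.6, 135.5], "roll": 0.007, "gripper": 0.2}
    - {"slide": [13.7, 0.6, 135.5], "roll": 0.007, "gripper": 0.2}
  newtons: 4

```text
clock: 43.22
position: [0.4123, -0.3521, 0.0325]
ee_rot: [2.838, 1.342, 0.002]
force: [-0.3, -0.7, 4.1]
width: 0.302
```

```bash
python3 -c "
from h import *
im=snap('wrist','w27');st();cups(im)"
```

```text
t 43.27 p [ 0.4122 -0.3522  0.0324] toolx [ 0.635  0.773 -0.   ] tooly [ 0.773 -0.635  0.003] z [ 0.002 -0.002 -1.   ] F [-0.2 -0.5  6.1] w 0.303 q [ 0.82  0.56 -0.29  1.95  0.26  0.66 -0.32]
blob px [279. 192.] 13669 rect c [ 439.6 -318.2] size [60.3 49.4] ang 51.8 mean [ 440.8 -316.8] zmed 0.0505
```

jog_arm:
  increments:
    - {"slide": [0, 0, -3], "roll": 0, "gripper": 0.2}
    - {"slide": [0, 0, -8], "roll": 0, "gripper": 0.2}
    - {"slide": [0, 0, -14], "roll": 0, "gripper": 0.2}
    - {"slide": [0, 0, -20], "roll": 0, "gripper": 0.2}
    - {"slide": [0, 0, -27], "roll": 0, "gripper": 0.2}
    - {"slide": [0, 0, -34], "roll": 0, "gripper": 0.2}
    - {"slide": [0, 0, -40], "roll": 0, "gripper": 0.2}
    - {"slide": [0, 0, -45], "roll": 0, "gripper": 0.2}
    - {"slide": [0, 0, -45], "roll": 0, "gripper": 0.2}
    - {"slide": [0, 0, -45], "roll": 0, "gripper": 0.2}

```text
clock: 44.1
position: [0.4116, -0.3515, 0.0762]
ee_rot: [2.839, 1.343, 0.0]
force: [1.1, -0.5, -1.5]
width: 0.303
```

jog_arm:
  increments:
    - {"slide": [0, 0, -20], "roll": 0, "gripper": 0.2}
    - {"slide": [0, 0, -20], "roll": 0, "gripper": 0.2}
    - {"slide": [0, 0, -5], "roll": 0, "gripper": 0.2}
    - {"slide": [0, 0, -25], "roll": 0, "gripper": 0.2}
    - {"slide": [0, 0, -25], "roll": 0, "gripper": 0.2}
    - {"slide": [0, 0, -10], "roll": 0, "gripper": 0.2}
    - {"slide": [0, 0, -30], "roll": 0, "gripper": 0.2}
    - {"slide": [0, 0, -30], "roll": 0, "gripper": 0.2}
    - {"slide": [0, 0, -30], "roll": 0, "gripper": 0.2}
    - {"slide": [0, 0, -30], "roll": 0, "gripper": 0.2}
  newtons: 3

```text
clock: 44.93
position: [0.4116, -0.3514, 0.1055]
ee_rot: [2.839, 1.343, 0.0]
force: [0.1, 1.5, -1.2]
width: 0.302
```

```bash
python3 -c "
from h import *
im=snap('wrist','w28');st();tilt(im,(250,165,315,240))"
```

```text
t 44.98 p [ 0.4114 -0.3513  0.1054] toolx [ 0.634  0.773 -0.   ] tooly [ 0.773 -0.634  0.   ] z [-0. -0. -1.] F [ 0.2 -0.1 -1.7] w 0.3 q [ 0.86  0.46 -0.33  1.9   0.2   0.82 -0.27]
c [ 0.4322 -0.3283  0.0861] n [0.564 0.71  0.421] tilt deg 65.1 zmin/max [0.05  0.108]
```

View pics/w28.png

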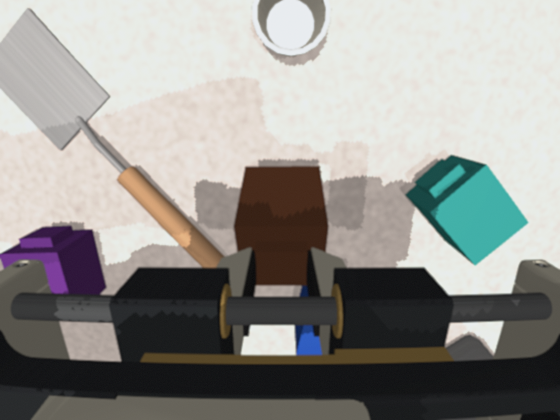

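It hangs at 65° with neighbours clear. Lower and release.

jog_arm:
  increments:
    - {"slide": [0, 0, 14], "roll": 0, "gripper": 0.2}
    - {"slide": [0, 0, 28], "roll": 0, "gripper": 0.2}
    - {"slide": [0, 0, 35], "roll": 0, "gripper": 0.2}
    - {"slide": [5, 0, 37], "roll": 0, "gripper": 0.2}
    - {"slide": [11, 0, 38], "roll": 0, "gripper": 0.2}
    - {"slide": [17, 0, 39.5], "roll": 0, "gripper": 0.2}
    - {"slide": [23, 0, 41], "roll": 0, "gripper": 0.2}
    - {"slide": [29, 0, 43.5], "roll": 0, "gripper": 0.2}
    - {"slide": [34, 0, 45.5], "roll": 0, "gripper": 0.2}
    - {"slide": [34, 0, 45.5], "roll": 0, "gripper": 0.2}

```text
clock: 45.82
position: [0.4331, -0.3253, 0.0613]
ee_rot: [2.838, 1.343, -0.002]
force: [-4.8, -1.6, 9.7]
width: 0.306
```

jog_arm:
  increments:
    - {"slide": [0, 0, -1], "roll": 0, "gripper": 0.7}
    - {"slide": [0, 0, -1], "roll": 0, "gripper": 0.7}
    - {"slide": [0, 0, -1], "roll": 0, "gripper": 0.7}
    - {"slide": [0, 0, -2], "roll": 0, "gripper": 0.8}
    - {"slide": [0, 0, -20], "roll": 0, "gripper": 0.8}
    - {"slide": [-5, 0, -50], "roll": 0, "gripper": 0.8}
    - {"slide": [-10, 0, -80], "roll": 0, "gripper": 0.8}
    - {"slide": [-10, 0, -100], "roll": 0, "gripper": 0.8}
    - {"slide": [-10, 0, -100], "roll": 0, "gripper": 0.8}
    - {"slide": [-10, 0, -100], "roll": 0, "gripper": 0.8}

```text
clock: 46.65
position: [0.4273, -0.3331, 0.1614]
ee_rot: [2.838, 1.342, 0.002]
force: [0.3, -1.1, -0.0]
width: 0.798
```

```bash
python3 -c "
from h import *
im=snap('wrist','w29');cups(im,zlo=.052,zhi=.064,zt=.06);r=cups(im,zlo=.0645,zhi=.073,zt=.068)
go([r[-1][0][0]/1000,r[-1][0][1]/1000,.030])"
```

```text
blob px [280. 200.] 2061 rect c [ 430.6 -329. ] size [49.5 48.4] ang 50.5 mean [ 432.3 -327.1] zmed 0.0604
blob px [280. 206.] 1146 rect c [ 430.  -328.8] size [28.4 28. ] ang 50.5 mean [ 430.3 -328.8] zmed 0.0684
t 46.7 p [ 0.4266 -0.3326  0.1603] toolx [ 0.634  0.773 -0.   ] tooly [ 0.773 -0.634  0.   ] z [ 0. -0. -1.] F [ 0.7  0.1 -0.3] w 0.797 q [ 0.83  0.39 -0.35  1.84  0.17  0.94 -0.28]
slide [  5.1   0.2 130.3] roll 0 n 3.126136676417566
```

View pics/w29.png

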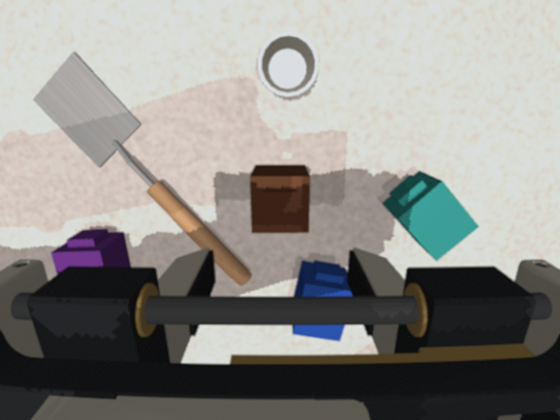

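The third cup stands upside down at (280,200). Next I'll grip the body.

jog_arm:
  increments:
    - {"slide": [5, 0, 35], "roll": 0, "gripper": 0.8}
    - {"slide": [5, 0, 70], "roll": 0, "gripper": 0.8}
    - {"slide": [5, 0, 105], "roll": 0, "gripper": 0.8}
    - {"slide": [5, 0, 127], "roll": 0, "gripper": 0.8}
    - {"slide": [5, 0, 131], "roll": 0, "gripper": 0.7}
    - {"slide": [5, 0, 131], "roll": 0, "gripper": 0.4}
    - {"slide": [5, 0, 131], "roll": 0, "gripper": 0.4}
    - {"slide": [5, 0, 131], "roll": 0, "gripper": 0.4}
    - {"slide": [5, 0, 131], "roll": 0, "gripper": 0.4}
    - {"slide": [5, 0, 131], "roll": 0, "gripper": 0.4}
  newtons: 20

```text
clock: 47.53
position: [0.4306, -0.3294, 0.0307]
ee_rot: [2.838, 1.342, 0.002]
force: [-0.3, 0.6, 4.2]
width: 0.544
```

```bash
python3 -c "
from h import *
p=cw(-6,-105);print(p)
go([p[0],p[1],.11],-5.4)"
```

```text
[0.55794526 0.13703064 0.        ]
t 47.53 p [ 0.4306 -0.3294  0.0307] toolx [0.634 0.773 0.   ] tooly [ 0.773 -0.634  0.002] z [ 0.002 -0.001 -1.   ] F [-0.3  0.6  4.2] w 0.544 q [ 0.77  0.57 -0.3   1.95  0.26  0.65 -0.38]
slide [ 441.4 -197.3  -79.7] roll -0.593 n 11.750689893049412
```

jog_arm:
  increments:
    - {"slide": [0, 0, -30], "roll": 0, "gripper": 0.4}
    - {"slide": [4, -2, -65], "roll": -0.03, "gripper": 0.4}
    - {"slide": [32, -14, -80], "roll": -0.1, "gripper": 0.4}
    - {"slide": [67, -30, -80], "roll": -0.17, "gripper": 0.4}
    - {"slide": [102, -46, -80], "roll": -0.24, "gripper": 0.4}
    - {"slide": [138, -62, -80], "roll": -0.31, "gripper": 0.4}
    - {"slide": [174, -78, -80], "roll": -0.38, "gripper": 0.4}
    - {"slide": [210, -94, -80], "roll": -0.45, "gripper": 0.4}
    - {"slide": [246, -110, -80], "roll": -0.52, "gripper": 0.4}
    - {"slide": [280, -125, -80], "roll": -0.593, "gripper": 0.4}

```text
clock: 48.37
position: [0.5113, -0.031, 0.1104]
ee_rot: [2.319, 2.118, 0.002]
force: [0.6, -0.8, -1.1]
width: 0.542
```

```bash
python3 -c "
from h import *
im=snap('wrist','w30');p=cw(-6,-105)
go([p[0],p[1],.11],-5.4)"
```

```text
t 48.42 p [ 0.5136 -0.0221  0.1112] toolx [0.077 0.997 0.006] tooly [ 0.997 -0.077  0.005] z [ 0.005  0.005 -1.   ] F [2.5 8.7 0.6] w 0.54 q [ 0.36  0.45 -0.55  1.95  0.31  0.82 -0.44]
slide [162.1  32.    2.2] roll 0.017 n 3.962008073636701
```

View pics/w30.png

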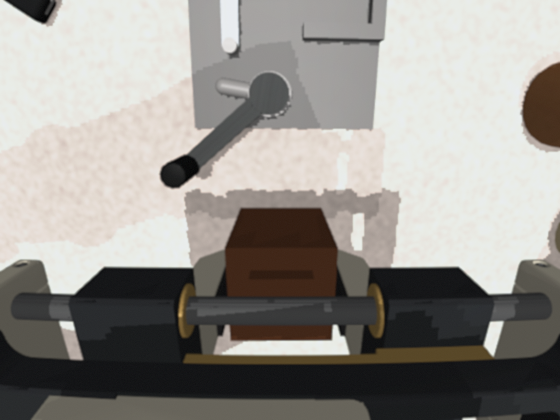

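jog_arm:
  increments:
    - {"slide": [30, 8, 0], "roll": 0, "gripper": 0.4}
    - {"slide": [65, 15, 0], "roll": 0, "gripper": 0.4}
    - {"slide": [100, 22, 0], "roll": 0, "gripper": 0.4}
    - {"slide": [130, 28, 0], "roll": 0, "gripper": 0.4}
    - {"slide": [150, 30, 0], "roll": 0, "gripper": 0.4}
    - {"slide": [155, 30, 0], "roll": 0, "gripper": 0.4}
    - {"slide": [155, 30, 0], "roll": 0, "gripper": 0.4}
    - {"slide": [155, 30, 0], "roll": 0, "gripper": 0.4}
    - {"slide": [155, 30, 0], "roll": 0, "gripper": 0.4}
    - {"slide": [155, 30, 0], "roll": 0, "gripper": 0.4}

```text
clock: 49.25
position: [0.5552, 0.1163, 0.1094]
ee_rot: [2.325, 2.111, -0.001]
force: [0.2, 0.5, -0.5]
width: 0.541
```

```bash
python3 -c "
from h import *
im=snap('wrist','w31');overlay(im,'w31o');p=cw(-6,-105)
go([p[0],p[1],.068],-5.4)"
```

```text
t 49.3 p [0.5553 0.1165 0.1094] toolx [ 0.096  0.995 -0.001] tooly [ 0.995 -0.096  0.   ] z [-0.    -0.001 -1.   ] F [ 1.1  0.1 -0.1] w 0.54 q [ 0.08  0.53 -0.53  1.82  0.34  0.89 -0.71]
slide [20.7  0.7 41.4] roll -0.002 n 1.110377752552078
```

View pics/w31o.png

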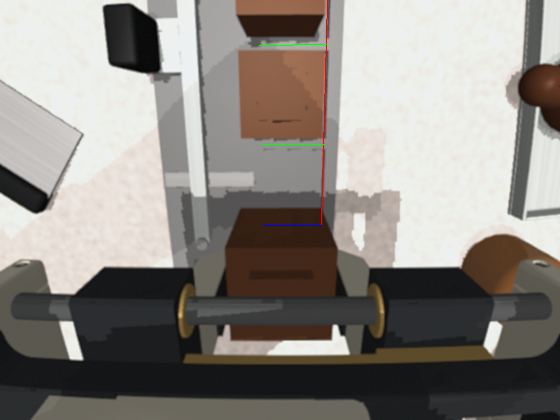

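jog_arm:
  increments:
    - {"slide": [10, 0, 0], "roll": 0, "gripper": 0.4}
    - {"slide": [20, 0.5, 5], "roll": 0, "gripper": 0.4}
    - {"slide": [20.5, 0.5, 15], "roll": 0, "gripper": 0.4}
    - {"slide": [20.5, 0.5, 30], "roll": 0, "gripper": 0.4}
    - {"slide": [20.5, 0.5, 40], "roll": 0, "gripper": 0.4}
    - {"slide": [20.5, 0.5, 42], "roll": 0, "gripper": 0.4}
    - {"slide": [20.5, 0.5, 42], "roll": 0, "gripper": 0.4}
    - {"slide": [20.5, 0.5, 42], "roll": 0, "gripper": 0.4}
    - {"slide": [20.5, 0.5, 42], "roll": 0, "gripper": 0.4}
    - {"slide": [20.5, 0.5, 42], "roll": 0, "gripper": 0.4}

```text
clock: 50.13
position: [0.5581, 0.1388, 0.068]
ee_rot: [2.323, 2.114, 0.002]
force: [-0.7, -0.3, 0.2]
width: 0.543
```

```bash
python3 -c "
from h import *
im=snap('wrist','w32');p=cw(-6,-105)
go([p[0],p[1],.038],-5.4)"
```

```text
t 50.18 p [0.5581 0.1388 0.068 ] toolx [0.094 0.996 0.   ] tooly [ 0.996 -0.094  0.001] z [ 0.001  0.    -1.   ] F [-0.4  0.8 -1.4] w 0.541 q [ 0.02  0.59 -0.51  1.83  0.38  0.82 -0.78]
slide [-1.8 -0.  30. ] roll 0.0 n 0.7210247930743822
```

jog_arm:
  increments:
    - {"slide": [-2, 0, 8], "roll": 0, "gripper": 0.4}
    - {"slide": [-2, 0, 16], "roll": 0, "gripper": 0.4}
    - {"slide": [-2, 0, 22], "roll": 0, "gripper": 0.4}
    - {"slide": [-2, 0, 26], "roll": 0, "gripper": 0.4}
    - {"slide": [-2, 0, 29], "roll": 0, "gripper": 0.4}
    - {"slide": [-2, 0, 29], "roll": 0, "gripper": 0.4}
    - {"slide": [-2, 0, 29], "roll": 0, "gripper": 0.4}
    - {"slide": [-2, 0, 29], "roll": 0, "gripper": 0.6}
    - {"slide": [-2, 0, 29], "roll": 0, "gripper": 0.75}
    - {"slide": [-2, 0, 29], "roll": 0, "gripper": 0.75}

```text
clock: 51.02
position: [0.5576, 0.1368, 0.0384]
ee_rot: [2.323, 2.114, 0.0]
force: [-0.6, 0.8, 0.3]
width: 0.696
```

jog_arm:
  increments:
    - {"slide": [0, 0, 0], "roll": 0, "gripper": 0.8}
    - {"slide": [0, 0, 0], "roll": 0, "gripper": 0.8}
    - {"slide": [0, 0, -20], "roll": 0, "gripper": 0.8}
    - {"slide": [0, 0, -55], "roll": 0, "gripper": 0.8}
    - {"slide": [-10, 0, -90], "roll": 0, "gripper": 0.8}
    - {"slide": [-30, 0, -120], "roll": 0, "gripper": 0.8}
    - {"slide": [-40, 0, -155], "roll": 0, "gripper": 0.8}
    - {"slide": [-40, 0, -190], "roll": 0, "gripper": 0.8}
    - {"slide": [-40, 0, -200], "roll": 0, "gripper": 0.8}
    - {"slide": [-40, 0, -200], "roll": 0, "gripper": 0.8}

```text
clock: 51.85
position: [0.5555, 0.0975, 0.242]
ee_rot: [2.322, 2.112, 0.008]
force: [1.1, 0.3, -1.1]
width: 0.803
```

```bash
python3 -c "
from h import *
im=snap('wrist','w33');st()
cups(im,zlo=.060,zhi=.072,zt=.068);cups(im,zlo=.0725,zhi=.086,zt=.076)"
```

```text
t 51.9 p [0.5544 0.0972 0.2397] toolx [0.094 0.996 0.001] tooly [ 0.996 -0.094  0.003] z [ 0.003  0.    -1.   ] F [-0.1  0.8 -0.1] w 0.794 q [ 0.16  0.39 -0.59  1.67  0.23  1.15 -0.58]
blob px [278.  21.] 1210 rect c [569.5 262.8] size [29.5 48.2] ang 84.6 mean [569.4 259.6] zmed 0.0683
blob px [278.  81.] 1752 rect c [564.5 205.5] size [48.3 48.5] ang 84.5 mean [564.5 205.8] zmed 0.0685
blob px [529.  83.] 485 rect c [820.7 185.9] size [34.5 21.1] ang 75.6 mean [820.3 185.2] zmed 0.0667
blob px [278. 151.] 1459 rect c [557.3 135.9] size [49.6 48.2] ang 85.5 mean [558.  137.3] zmed 0.0686
blob px [439. 212.] 250 rect c [730.1  53.7] size [49.4 16. ] ang 56.6 mean [729.4  54.6] zmed 0.0631
blob px [277.   9.] 587 rect c [569.5 267.6] size [15.1 27.4] ang 84.6 mean [569.6 267.6] zmed 0.0764
blob px [278.  80.] 869 rect c [564.4 205.6] size [26.3 27. ] ang 84.5 mean [564.4 205.6] zmed 0.0765
blob px [549.  86.] 579 rect c [835.1 181.2] size [25.8 32.3] ang 6.7 mean [836.9 180.8] zmed 0.0778
blob px [277. 155.] 781 rect c [557.  135.4] size [27.2 27.6] ang 84.5 mean [557.  135.4] zmed 0.0766
```

View pics/w33.png

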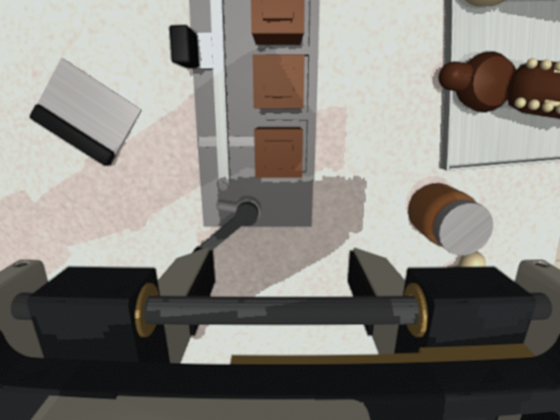

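All three cups are flat in pockets 0–2 by depth (body 68.5 mm, foot 76.5 mm), at (278,151), (278,81) and (278,21). Now I'll push the rail home.

```bash
python3 -c "
from h import *
go([.4705,.2515,.12],84.6)"
```

```text
t 51.9 p [0.5544 0.0972 0.2397] toolx [0.094 0.996 0.001] tooly [ 0.996 -0.094  0.003] z [ 0.003  0.    -1.   ] F [-0.1  0.8 -0.1] w 0.794 q [ 0.16  0.39 -0.59  1.67  0.23  1.15 -0.58]
slide [145.6 -98.5 119.5] roll 1.571 n 5.0976446893356755
```

jog_arm:
  increments:
    - {"slide": [15, -20, 0], "roll": -0.12, "gripper": 0.8}
    - {"slide": [30, -40, 0], "roll": -0.24, "gripper": 0.8}
    - {"slide": [50, -60, 0], "roll": -0.36, "gripper": 0.8}
    - {"slide": [70, -80, 0], "roll": -0.48, "gripper": 0.8}
    - {"slide": [90, -98, 0], "roll": -0.6, "gripper": 0.8}
    - {"slide": [110, -98, 0], "roll": -0.72, "gripper": 0.8}
    - {"slide": [125, -98, 10], "roll": -0.84, "gripper": 0.8}
    - {"slide": [138, -98, 20], "roll": -0.96, "gripper": 0.8}
    - {"slide": [145, -98, 30], "roll": -1.08, "gripper": 0.8}
    - {"slide": [145, -98, 40], "roll": -1.2, "gripper": 0.8}
  newtons: 15

```text
clock: 52.73
position: [0.4685, 0.2523, 0.1965]
ee_rot: [-0.709, -3.058, -0.0]
force: [-0.6, -0.4, 0.2]
width: 0.8
```

jog_arm:
  increments:
    - {"slide": [0, 0, 10], "roll": -0.12, "gripper": 0.8}
    - {"slide": [0, 0, 25], "roll": -0.24, "gripper": 0.8}
    - {"slide": [0, 0, 45], "roll": -0.36, "gripper": 0.8}
    - {"slide": [0, 0, 65], "roll": -0.37, "gripper": 0.8}
    - {"slide": [0, 0, 80], "roll": -0.37, "gripper": 0.8}
    - {"slide": [0, 0, 80], "roll": -0.37, "gripper": 0.8}
    - {"slide": [0, 0, 80], "roll": -0.37, "gripper": 0.8}
    - {"slide": [0, 0, 80], "roll": -0.37, "gripper": 0.8}
    - {"slide": [0, 0, 80], "roll": -0.37, "gripper": 0.8}
    - {"slide": [0, 0, 80], "roll": -0.37, "gripper": 0.8}

```text
clock: 53.57
position: [0.4701, 0.2509, 0.1193]
ee_rot: [0.149, 3.137, 0.001]
force: [0.0, 0.2, 0.1]
width: 0.802
```

```bash
python3 -c "
from h import *
im=cam(snap('wrist','w34'));go([.4705,.2515,.034],84.6);print(proj(im,[.4705,.2515,.06]))"
```

```text
t 53.62 p [0.4702 0.2508 0.1192] toolx [-0.995  0.095 -0.001] tooly [0.095 0.995 0.001] z [ 0.001  0.001 -1.   ] F [ 0.3 -0.   0.2] w 0.8 q [ 0.06  0.58 -0.92  1.87  0.55  0.97  0.37]
slide [-0.2  0.7 85.2] roll -0.001 n 2.0426053853414308
[[282.37385104 226.89150209]]
```

View pics/w34.png

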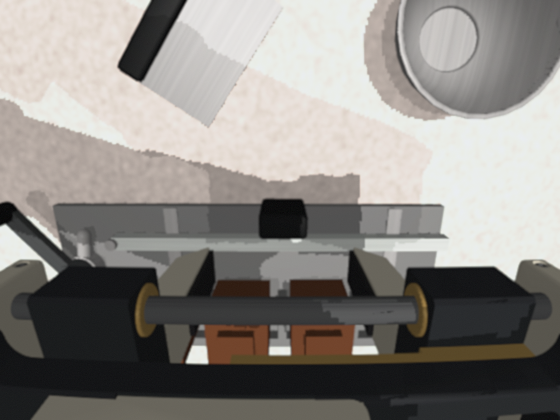

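jog_arm:
  increments:
    - {"slide": [0, 0.7, 35], "roll": 0, "gripper": 0.8}
    - {"slide": [0, 0.7, 65], "roll": 0, "gripper": 0.7}
    - {"slide": [0, 0.7, 82], "roll": 0, "gripper": 0.6}
    - {"slide": [0, 0.7, 85], "roll": 0, "gripper": 0.5}
    - {"slide": [0, 0.7, 85], "roll": 0, "gripper": 0.3}
    - {"slide": [0, 0.7, 85], "roll": 0, "gripper": 0.3}
    - {"slide": [0, 0.7, 85], "roll": 0, "gripper": 0.3}
    - {"slide": [0, 0.7, 85], "roll": 0, "gripper": 0.3}
    - {"slide": [0, 0.7, 85], "roll": 0, "gripper": 0.3}
    - {"slide": [0, 0.7, 85], "roll": 0, "gripper": 0.3}

```text
clock: 54.45
position: [0.4707, 0.2522, 0.0349]
ee_rot: [0.149, 3.136, 0.003]
force: [0.3, 0.6, 7.8]
width: 0.396
```

jog_arm:
  increments:
    - {"slide": [-3, 0, 0], "roll": 0, "gripper": 0.3}
    - {"slide": [-7, 0, 0], "roll": 0, "gripper": 0.3}
    - {"slide": [-11, 0, 0], "roll": 0, "gripper": 0.3}
    - {"slide": [-15, 0, 0], "roll": 0, "gripper": 0.3}
    - {"slide": [-19, 0, 0], "roll": 0, "gripper": 0.3}
    - {"slide": [-23, 0, 0], "roll": 0, "gripper": 0.3}
    - {"slide": [-26, 0, 0], "roll": 0, "gripper": 0.3}
    - {"slide": [-29, 0, 0], "roll": 0, "gripper": 0.3}
    - {"slide": [-30, 0, 0], "roll": 0, "gripper": 0.3}
    - {"slide": [-30, 0, 0], "roll": 0, "gripper": 0.3}

```text
clock: 55.28
position: [0.5008, 0.2493, 0.0349]
ee_rot: [0.149, 3.136, 0.003]
force: [0.5, 1.0, 7.3]
width: 0.392
```

```bash
python3 -c "
from h import *
im=snap('wrist','w35');go([.5106,.2482,.034],84.6)"
```

```text
t 55.33 p [0.5008 0.2492 0.0349] toolx [-0.995  0.095 -0.002] tooly [0.095 0.995 0.002] z [ 0.003  0.002 -1.   ] F [0.8 1.6 6.9] w 0.39 q [-0.    0.71 -0.81  1.88  0.68  0.85  0.31]
slide [-9.8 -0.1  0.9] roll -0.001 n 0.23615454791876492
```

View pics/w35.png

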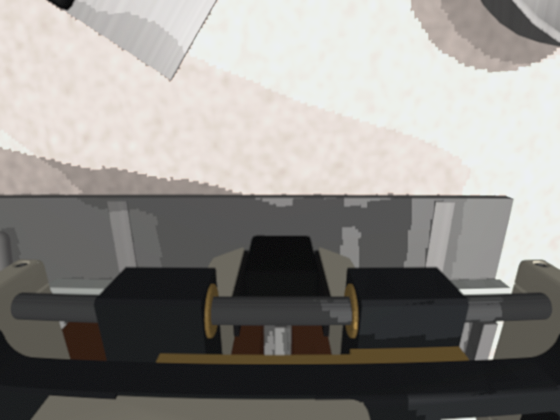

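Smooth so far: 30 mm moved with low force. Now the last 10 mm, slowly.

jog_arm:
  increments:
    - {"slide": [-1.5, 0, 0], "roll": 0, "gripper": 0.3}
    - {"slide": [-3, 0, 0], "roll": 0, "gripper": 0.3}
    - {"slide": [-4.5, 0, 0], "roll": 0, "gripper": 0.3}
    - {"slide": [-6, 0, 0], "roll": 0, "gripper": 0.3}
    - {"slide": [-7.5, 0, 0], "roll": 0, "gripper": 0.3}
    - {"slide": [-9, 0, 0], "roll": 0, "gripper": 0.3}
    - {"slide": [-10.5, 0, 0], "roll": 0, "gripper": 0.3}
    - {"slide": [-12, 0, 0], "roll": 0, "gripper": 0.3}
    - {"slide": [-12, 0, 0], "roll": 0, "gripper": 0.3}
    - {"slide": [-12, 0, 0], "roll": 0, "gripper": 0.3}

```text
clock: 56.17
position: [0.5106, 0.2483, 0.0348]
ee_rot: [-0.148, -3.138, -0.001]
force: [-6.8, -0.1, 11.1]
width: 0.391
```

```bash
python3 -c "
from h import *
go([.5106,.2482,.034],84.6)"
```

```text
t 56.17 p [0.5106 0.2483 0.0348] toolx [-0.996  0.094  0.   ] tooly [0.094 0.996 0.001] z [-0.     0.001 -1.   ] F [-6.8 -0.1 11.1] w 0.391 q [ 0.    0.72 -0.81  1.86  0.68  0.86  0.33]
slide [ 0.  -0.1  0.8] roll 0.0 n 0.01989563735917987
```

jog_arm:
  increments:
    - {"slide": [2, 0, 0], "roll": 0, "gripper": 0.6}
    - {"slide": [2, 0, 0], "roll": 0, "gripper": 0.7}
    - {"slide": [2, 0, 0], "roll": 0, "gripper": 0.7}
    - {"slide": [2, 0, 0], "roll": 0, "gripper": 0.7}
    - {"slide": [2, 0, -5], "roll": 0, "gripper": 0.7}
    - {"slide": [2, 0, -35], "roll": 0, "gripper": 0.7}
    - {"slide": [2, -10, -70], "roll": 0, "gripper": 0.7}
    - {"slide": [2, -40, -100], "roll": 0, "gripper": 0.7}
    - {"slide": [2, -75, -120], "roll": 0, "gripper": 0.7}
    - {"slide": [2, -110, -120], "roll": 0, "gripper": 0.7}

```text
clock: 57.0
position: [0.5009, 0.1389, 0.1578]
ee_rot: [0.146, 3.132, 0.004]
force: [1.0, 0.1, 0.1]
width: 0.702
```

```bash
python3 -c "
from h import *
snap('scene','s36');f=load('s36')['frame'];cv2.imwrite('pics/s36c.png',cv2.resize(f[130:330,100:420],None,fx=2.5,fy=2.5))
go([.449,.005,.12],84.6)"
```

```text
t 57.05 p [0.5002 0.1288 0.1547] toolx [-0.995  0.101 -0.002] tooly [ 0.101  0.995 -0.005] z [ 0.002 -0.006 -1.   ] F [-1.4 -7.4 -2.2] w 0.699 q [ 0.34  0.51 -0.96  1.87  0.5   1.02  0.63]
slide [  38.4 -128.1   35.3] roll -0.007 n 3.3179285299110854
```

View pics/s36c.png

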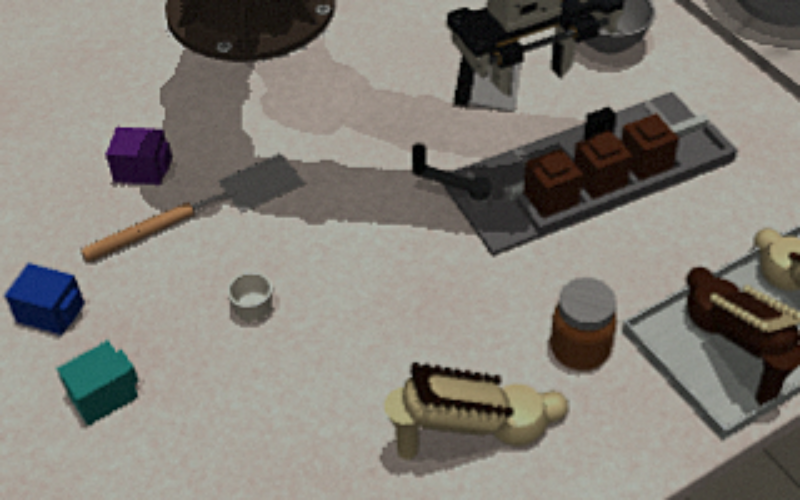

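The scene view shows three cups foot-up in the carrier with the rail home and no brown cup left on the table. The lever knob is at about (418,158) in the crop. Now the lever.

```bash
python3 -c "
from h import *
print(ray(cam(load('w3')),389,233,.068),ray(cam(load('w30')),176,172,.068))
go([.449,.009,.12],84.6)"
```

```text
[0.45163682 0.01645189 0.068     ] [0.4490423 0.018428  0.068    ]
t 57.05 p [0.5002 0.1288 0.1547] toolx [-0.995  0.101 -0.002] tooly [ 0.101  0.995 -0.005] z [ 0.002 -0.006 -1.   ] F [-1.4 -7.4 -2.2] w 0.699 q [ 0.34  0.51 -0.96  1.87  0.5   1.02  0.63]
slide [  38.8 -124.2   35.3] roll -0.007 n 3.232390239911553
```

jog_arm:
  increments:
    - {"slide": [12, -36, 0], "roll": 0, "gripper": 0.7}
    - {"slide": [24, -72, 0], "roll": 0, "gripper": 0.75}
    - {"slide": [36, -105, 10], "roll": 0, "gripper": 0.8}
    - {"slide": [38, -118, 25], "roll": 0, "gripper": 0.8}
    - {"slide": [38, -119, 35], "roll": 0, "gripper": 0.8}
    - {"slide": [38, -119, 40], "roll": 0, "gripper": 0.8}
    - {"slide": [38, -119, 40], "roll": 0, "gripper": 0.8}
    - {"slide": [38, -119, 40], "roll": 0, "gripper": 0.8}
    - {"slide": [38, -119, 40], "roll": 0, "gripper": 0.8}
    - {"slide": [38, -119, 40], "roll": 0, "gripper": 0.8}

```text
clock: 57.88
position: [0.4508, 0.0243, 0.114]
ee_rot: [0.146, 3.137, 0.001]
force: [-1.0, -0.3, -0.3]
width: 0.797
```

```bash
python3 -c "
from h import *
im=cam(snap('wrist','w37'));go([.450,.014,.042],84.6);print(proj(im,[.450,.014,.068]))"
```

```text
t 57.93 p [0.4507 0.024  0.1139] toolx [-0.996  0.093 -0.001] tooly [0.093 0.996 0.   ] z [ 0.001  0.    -1.   ] F [-0.6  0.1 -0.1] w 0.8 q [ 0.57  0.48 -0.97  2.06  0.52  0.86  0.78]
slide [ -0.2 -10.1  71.9] roll 0.001 n 1.7408621581349555
[[266.5773603  233.62065316]]
```

View pics/w37.png

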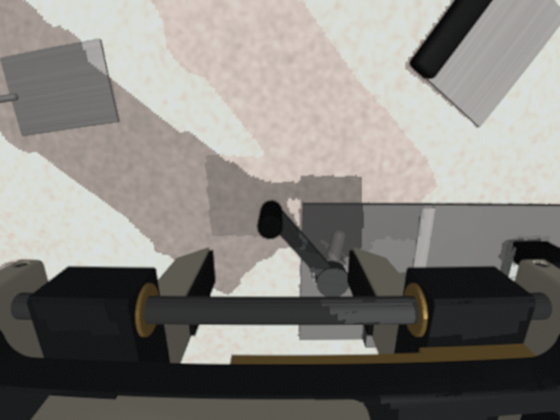

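```bash
python3 -c "
from h import *
print(ray(cam(load('w37')),269,228,.068))"
```

```text
[0.44605497 0.01609034 0.068     ]
```

jog_arm:
  increments:
    - {"slide": [2, -9, 20], "roll": 0, "gripper": 0.8}
    - {"slide": [2, -9, 45], "roll": 0, "gripper": 0.8}
    - {"slide": [2, -9, 65], "roll": 0, "gripper": 0.6}
    - {"slide": [2, -9, 72], "roll": 0, "gripper": 0.4}
    - {"slide": [2, -9, 72], "roll": 0, "gripper": 0.1}
    - {"slide": [2, -9, 72], "roll": 0, "gripper": 0.1}
    - {"slide": [2, -9, 72], "roll": 0, "gripper": 0.1}
    - {"slide": [2, -9, 72], "roll": 0, "gripper": 0.1}
    - {"slide": [2, -9, 72], "roll": 0, "gripper": 0.1}
    - {"slide": [2, -9, 72], "roll": 0, "gripper": 0.1}
  newtons: 20

```text
clock: 58.77
position: [0.4477, 0.0141, 0.042]
ee_rot: [0.149, 3.137, -0.0]
force: [0.3, 0.4, -0.5]
width: 0.269
```

```bash
python3 -c "
from h import *
s,R=st()
h=np.array([.5115,.0615]);k=s['position'][:2];r=k-h;print(np.linalg.norm(r),np.degrees(np.arctan2(r[1],r[0]))%360)
r=r*.08/np.linalg.norm(r)
for a in -np.linspace(0.14,1.4,10):
  c,sn=np.cos(a),np.sin(a); d=np.array([c*r[0]-sn*r[1],sn*r[0]+c*r[1]])-r; print(np.round(R.T[:2,:2]@d*1000,1))"
```

```text
t 58.77 p [0.4477 0.0141 0.042 ] toolx [-0.995  0.095 -0.001] tooly [ 0.095  0.995 -0.   ] z [ 0.001 -0.    -1.   ] F [ 0.3  0.4 -0.5] w 0.269 q [ 0.49  0.57 -0.85  2.14  0.67  0.72  0.66]
0.0794424605283679 216.58625201317827
[6.9 8.8]
[12.5 18.5]
[16.7 28.9]
[19.4 39.7]
[20.5 50.9]
[20.1 62.1]
[18.2 73.1]
[14.7 83.7]
[ 9.8 93.8]
[  3.5 103. ]
```

jog_arm:
  increments:
    - {"slide": [0, 0, 0], "roll": 0, "gripper": 0.1}
    - {"slide": [0, 0, 0], "roll": 0, "gripper": 0.1}
    - {"slide": [0, 0, 0], "roll": 0, "gripper": 0.1}
    - {"slide": [3.5, 4.4, 0], "roll": 0, "gripper": 0.1}
    - {"slide": [7, 9, 0], "roll": 0, "gripper": 0.1}
    - {"slide": [10, 13.5, 0], "roll": 0, "gripper": 0.1}
    - {"slide": [12.5, 18.5, 0], "roll": 0, "gripper": 0.1}
    - {"slide": [15, 24, 0], "roll": 0, "gripper": 0.1}
    - {"slide": [16.7, 29, 0], "roll": 0, "gripper": 0.1}
    - {"slide": [16.7, 29, 0], "roll": 0, "gripper": 0.1}

```text
clock: 59.6
position: [0.4324, 0.0449, 0.0416]
ee_rot: [-0.149, -3.137, 0.003]
force: [-3.2, -1.3, 7.6]
width: 0.194
```

jog_arm:
  increments:
    - {"slide": [1.5, 5, 0], "roll": 0, "gripper": 0.1}
    - {"slide": [2.7, 11, 0], "roll": 0, "gripper": 0.1}
    - {"slide": [3.4, 16, 0], "roll": 0, "gripper": 0.1}
    - {"slide": [3.8, 22, 0], "roll": 0, "gripper": 0.1}
    - {"slide": [3.7, 28, 0], "roll": 0, "gripper": 0.1}
    - {"slide": [3.4, 33, 0], "roll": 0, "gripper": 0.1}
    - {"slide": [2.5, 39, 0], "roll": 0, "gripper": 0.1}
    - {"slide": [1.5, 44, 0], "roll": 0, "gripper": 0.1}
    - {"slide": [-0.2, 49.5, 0], "roll": 0, "gripper": 0.1}
    - {"slide": [-2, 55, 0], "roll": 0, "gripper": 0.1}

```text
clock: 60.43
position: [0.4384, 0.0981, 0.0409]
ee_rot: [-0.15, -3.135, 0.005]
force: [-5.5, -3.7, 3.3]
width: 0.189
```

```bash
python3 -c "
from h import *
s,R=st()
h=np.array([.5115,.0615]);k=s['position'][:2];r=k-h;print(np.linalg.norm(r),np.degrees(np.arctan2(r[1],r[0]))%360)
r=r*.08/np.linalg.norm(r)
for a in -np.linspace(0.1,.5,9):
  c,sn=np.cos(a),np.sin(a); d=np.array([c*r[0]-sn*r[1],sn*r[0]+c*r[1]])-r; print(np.round(R.T[:2,:2]@d*1000,1))"
```

```text
t 60.43 p [0.4384 0.0981 0.0409] toolx [-0.995  0.095  0.003] tooly [ 0.095  0.995 -0.003] z [-0.004 -0.003 -1.   ] F [-5.5 -3.7  3.3] w 0.189 q [ 0.3   0.58 -0.85  2.13  0.67  0.72  0.48]
0.08173574401749956 153.41072933863765
[-3.2  7.3]
[-5.1 10.8]
[-7.2 14.3]
[-9.4 17.6]
[-11.8  20.8]
[-14.4  23.8]
[-17.1  26.8]
[-20.   29.6]
[-23.   32.3]
```

jog_arm:
  increments:
    - {"slide": [-1.5, 3.5, 0], "roll": 0, "gripper": 0.1}
    - {"slide": [-3.2, 7.3, 0], "roll": 0, "gripper": 0.1}
    - {"slide": [-5.1, 10.8, 0], "roll": 0, "gripper": 0.1}
    - {"slide": [-7.2, 14.3, 0], "roll": 0, "gripper": 0.1}
    - {"slide": [-9.4, 17.6, 0], "roll": 0, "gripper": 0.1}
    - {"slide": [-10.5, 19, 0], "roll": 0, "gripper": 0.1}
    - {"slide": [-11.5, 20.5, 0], "roll": 0, "gripper": 0.1}
    - {"slide": [-11.5, 20.5, 0], "roll": 0, "gripper": 0.1}
    - {"slide": [-11.5, 20.5, 0], "roll": 0, "gripper": 0.1}
    - {"slide": [-11.5, 20.5, 0], "roll": 0, "gripper": 0.1}

```text
clock: 61.27
position: [0.453, 0.1182, 0.041]
ee_rot: [-0.149, -3.136, 0.001]
force: [-4.2, -1.6, -5.3]
width: 0.193
```

```bash
python3 -c "
from h import *
s,R=st()
h=np.array([.5115,.0615]);k=s['position'][:2];r=k-h;print(np.linalg.norm(r),np.degrees(np.arctan2(r[1],r[0]))%360)"
```

```text
t 61.27 p [0.453  0.1182 0.041 ] toolx [-0.996  0.095  0.002] tooly [ 0.095  0.996 -0.001] z [-0.002 -0.001 -1.   ] F [-4.2 -1.6 -5.3] w 0.193 q [ 0.25  0.6  -0.84  2.09  0.67  0.74  0.46]
0.0814942487151529 135.92019948999024
```

jog_arm:
  increments:
    - {"slide": [-1, 1, 0], "roll": 0, "gripper": 0.1}
    - {"slide": [-2, 2, 0], "roll": 0, "gripper": 0.1}
    - {"slide": [-3, 3, 0], "roll": 0, "gripper": 0.1}
    - {"slide": [-3.5, 3.5, 0], "roll": 0, "gripper": 0.1}
    - {"slide": [-3.5, 3.5, 0], "roll": 0, "gripper": 0.1}
    - {"slide": [-3.5, 3.5, 0], "roll": 0, "gripper": 0.1}
    - {"slide": [-3.5, 3.5, 0], "roll": 0, "gripper": 0.1}
    - {"slide": [-3.5, 3.5, 0], "roll": 0, "gripper": 0.1}
    - {"slide": [-3.5, 3.5, 0], "roll": 0, "gripper": 0.1}
    - {"slide": [-3.5, 3.5, 0], "roll": 0, "gripper": 0.1}

```text
clock: 62.1
position: [0.4547, 0.1198, 0.0407]
ee_rot: [-0.149, -3.133, 0.007]
force: [-11.7, -6.6, 4.9]
width: 0.191
```

```bash
python3 -c "
from h import *
s,R=st()
h=np.array([.5115,.0615]);k=s['position'][:2];r=k-h;print(np.linalg.norm(r),np.degrees(np.arctan2(r[1],r[0]))%360)"
```

```text
t 62.1 p [0.4547 0.1198 0.0407] toolx [-0.995  0.095  0.005] tooly [ 0.095  0.995 -0.004] z [-0.005 -0.004 -1.   ] F [-11.7  -6.6   4.9] w 0.191 q [ 0.25  0.6  -0.84  2.08  0.67  0.75  0.46]
0.08136120374353296 134.25785638900527
```

A firm stop: about 13 N with little motion. I'll release, retreat and check.

jog_arm:
  increments:
    - {"slide": [1.5, -1.5, 0], "roll": 0, "gripper": 0.1}
    - {"slide": [1.5, -1.5, 0], "roll": 0, "gripper": 0.5}
    - {"slide": [1.5, -1.5, 0], "roll": 0, "gripper": 0.6}
    - {"slide": [1.5, -1.5, 0], "roll": 0, "gripper": 0.6}
    - {"slide": [1.5, -1.5, 0], "roll": 0, "gripper": 0.6}
    - {"slide": [1.5, -1.5, -20], "roll": 0, "gripper": 0.6}
    - {"slide": [1.5, -1.5, -60], "roll": 0, "gripper": 0.7}
    - {"slide": [1, -1.5, -100], "roll": 0, "gripper": 0.8}
    - {"slide": [1, -1.5, -140], "roll": 0, "gripper": 0.8}
    - {"slide": [1, -1.5, -180], "roll": 0, "gripper": 0.8}

```text
clock: 62.93
position: [0.4566, 0.1209, 0.2236]
ee_rot: [0.147, 3.138, 0.001]
force: [0.7, -1.3, -0.4]
width: 0.773
```

jog_arm:
  increments:
    - {"slide": [35, 0, -20], "roll": 0.1, "gripper": 0.8}
    - {"slide": [50, 0, -50], "roll": 0.2, "gripper": 0.8}
    - {"slide": [50, 0, -80], "roll": 0.3, "gripper": 0.8}
    - {"slide": [50, 0, -110], "roll": 0.4, "gripper": 0.8}
    - {"slide": [50, 0, -110], "roll": 0.5, "gripper": 0.8}
    - {"slide": [50, -40, -110], "roll": 0.6, "gripper": 0.8}
    - {"slide": [50, -80, -110], "roll": 0.7, "gripper": 0.8}
    - {"slide": [50, -120, -110], "roll": 0.8, "gripper": 0.8}
    - {"slide": [50, -150, -110], "roll": 0.9, "gripper": 0.8}
    - {"slide": [50, -170, -110], "roll": 1.0, "gripper": 0.8}

```text
clock: 63.77
position: [0.3905, -0.0474, 0.3318]
ee_rot: [1.645, 2.674, -0.001]
force: [0.6, 0.1, -0.7]
width: 0.799
```

```bash
python3 -c "
from h import *
st();snap('top','t9');snap('scene','s9');snap('wrist','w40')
f=load('t9')['frame'];cv2.imwrite('pics/t9c.png',cv2.resize(f[165:260,150:300],None,fx=5,fy=5,interpolation=cv2.INTER_CUBIC))
f=load('s9')['frame'];cv2.imwrite('pics/s9c.png',cv2.resize(f[130:330,100:420],None,fx=2.5,fy=2.5))"
```

```text
t 63.77 p [ 0.3905 -0.0474  0.3318] toolx [-0.451  0.892 -0.002] tooly [0.892 0.451 0.   ] z [ 0.001 -0.002 -1.   ] F [ 0.6  0.1 -0.7] w 0.799 q [ 0.85  0.02 -0.85  1.86  0.02  1.27  0.46]
```

View pics/t9c.png

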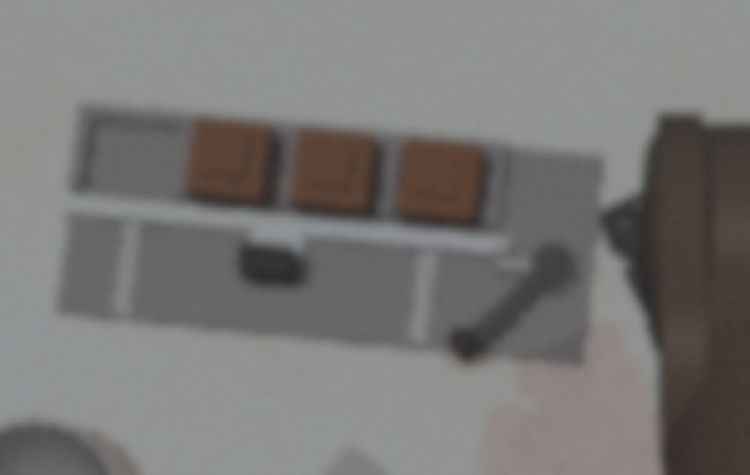

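View pics/s9c.png

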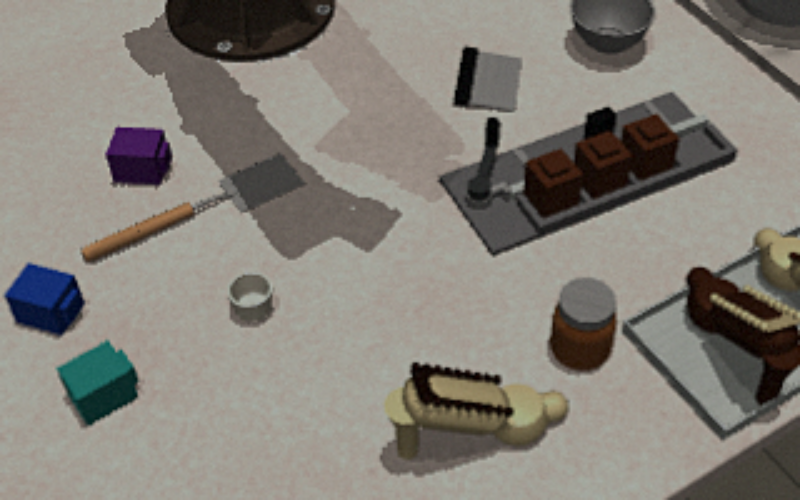

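View pics/w40.png

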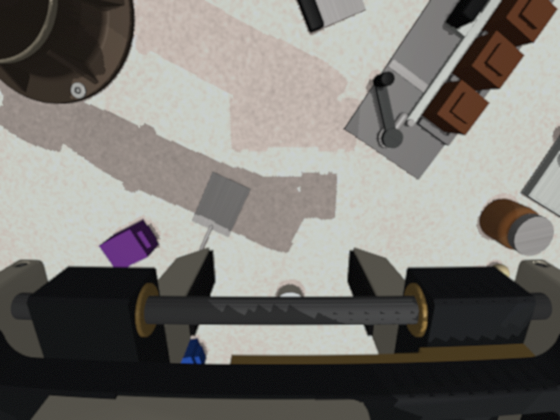

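```bash
python3 -c "
from h import *
a=load('scene0')['frame'];b=load('s9')['frame']
# bystander shifts by template match
for n,(x,y) in dict(dish=(200,250),jar=(333,260),shoe=(288,292),scraper=(295,161),bowl=(345,138),blue=(118,249),teal=(139,283),purple=(155,192),spat=(150,223),railgrip=(340,181)).items():
    t=a[y-12:y+13,x-14:x+15];w=b[y-22:y+23,x-24:x+25];r=cv2.matchTemplate(w,t,cv2.TM_CCOEFF_NORMED);_,v,_,l=cv2.minMaxLoc(r);print(n,l[0]-10,l[1]-10,round(v,2))
im=load('t9');cups(im,zlo=.060,zhi=.0725,zt=.068);cups(im,zlo=.0725,zhi=.086,zt=.076)
"
```

```text
dish 0 0 1.0
jar 0 0 1.0
shoe 0 0 1.0
scraper 0 0 1.0
bowl 0 0 0.99
blue 0 0 1.0
teal 0 0 1.0
purple 0 0 0.92
spat 0 0 0.69
railgrip 0 0 0.73
```

```bash
python3 -c "
from h import *
im=load('w40');cups(im,zlo=.058,zhi=.0722,zt=.068);cups(im,zlo=.0725,zhi=.086,zt=.076)
print([np.round(cw(2,y),3) for y in (-105,-35,35)])
print(arm.sign_off());st()
"
```

```text
blob px [524.  20.] 919 rect c [573.  270.2] size [55.6 52.6] ang 84.0 mean [571.9 260.7] zmed 0.068
blob px [492.  60.] 1170 rect c [566.1 203.2] size [54.4 52.9] ang 83.9 mean [562.4 201.1] zmed 0.068
blob px [458. 107.] 1055 rect c [559.  133.6] size [53.1 52.9] ang 84.0 mean [555.4 131.9] zmed 0.0682
blob px [510. 222.] 157 rect c [719.   37.8] size [14.3 39.3] ang 0.3 mean [719.4  38. ] zmed 0.062
blob px [535.  12.] 530 rect c [575.3 272.1] size [30.3 30.1] ang 83.2 mean [575.9 271.4] zmed 0.0763
blob px [501.  59.] 557 rect c [568.6 204.4] size [29.8 30.3] ang 83.6 mean [568.3 204.6] zmed 0.0762
blob px [466. 108.] 536 rect c [561.4 134.4] size [30.  30.8] ang 85.8 mean [561.3 134.6] zmed 0.0763
[array([0.566, 0.136, 0.   ]), array([0.572, 0.206, 0.   ]), array([0.579, 0.276, 0.   ])]
the job is handed in; nothing more can be done
None
the job is handed in; nothing more can be done
```

The job is handed in at about 64 s of the 210 s allowed. I freed the lever, drew the rail 40 mm back to its stop, and stood the three brown cups upside down in pockets 0, 1 and 2. Then I slid the rail home and turned the lever back until it hit a firm stop.

**Last checks**
- **Cups:** all three sit flat by depth, with the body top at about 68 mm and the foot top at about 76 mm. No brown cup is left on the table.
- **Rail:** its grip returned to the same position it had before I moved it.
- **Lever:** it met the stop with about 13 N. The final top view shows it about 5° further towards locked than at the start.
- **Other things:** the dish, jar, shoe, scraper, bowl and the three coloured cups show no image shift. The spatula's match was weaker (0.69) because the arm's shadow fell on it, but it showed no shift either.

**What failed or disagreed**
- Pivoting the first cup while gripping its body did not work, so I tipped all three by the foot instead.
- The first placing in pocket 2 sat tilted on a divider. I lifted that cup and reseated it flat.
- One final check, finding the cups' tops from the top camera's depth, returned nothing. The cup heights above come from the wrist camera.

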